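# Change the keyed reagent canisters in an analyser bay

### The arm

A 6-joint arm with a two-finger parallel gripper is mounted at the origin on the work surface. World frame = base frame: x ahead of the robot, y to its left, z up, the work surface at z = 0. Lengths are in mm, angles in rad, forces in N, time in s.
With the tool pointing down it reaches from about 375 to 925 mm from the base axis. Payload 5.7 kg.
Tool frame: the origin (TCP) lies at the very end of the fingers, on their centre line; the grasp point (between the pads) lies 19 mm behind it; z points along the fingers, y is the line along which they close (so a half turn about z gives the same grasp; the last joint's range is limited). The gripper opens to 85 mm and grips with 20 to 120 N. Pads are 22 mm wide; open, the fingers measure 114 mm over their backs; the gripper's body (76 mm by 85 mm) begins 54 mm behind the grasp point. The pads swing forward as they close: fully open they stand 13 mm farther back than shut.
Start: joints at [1.189, 0.359, 1.51, -0, 1.272, -0.115], TCP at [158.181, 578.742, 231.267] pointing down, gripper open.
Joint ranges: [-2.97, 2.97], [-1.01, 2.36], [0.21, 2.38], [-0.96, 4.11], [0.2, 2.71], [-2.98, 2.98]. Speed limits (rad/s): [2.39, 2.39, 3.14, 3.14, 3.14, 3.14].

### API

Orientations are given as a unit quaternion [w, x, y, z].
In Python, from plant import ctrl gives the robot as it stands. The module is installed in compiled form; this text tells all that it offers.
- The arm moves only by the shell command python3 -m crank 'ROWS' [FORCE]. ROWS is JSON, a list of rows, each an object of numbers: "tx", "ty", "tz": the shift along the world's x, y, z in cm; "wx", "wy", "wz": the turn, a rotation vector about the world's x, y, z in rad; "fingers": the closure, from -1 (fully open) to 1 (shut). In form: [{"tx": .., "ty": .., "tz": .., "wx": .., "wy": .., "wz": .., "fingers": ..}, ...]. A call has 1 to 12 rows; each row shifts and turns the commanded pose from where the row before left it; what a row does not reach is not made up. A row lasts 1/8 s, in which the tool goes at most 62.5 mm and 10.7 degrees, less where a joint would pass 70% of its speed; a pose out of reach is approached as far as the arm can. A call is refused whole if a number of a shift passes 6.25 or a number of a turn 0.188, either way. A call with a gripper value outside its range is refused whole. The fingers move at their own pace and stop on an object; FORCE is the grip in N (left out, the last holds). Time passes only in rows, so rows that do not move let the fingers close. It gives the time, the measured TCP pose, the force, the opening and the grip force at its end, in the units of the state.
- ctrl.observe(): the state, without advancing time (a new reading comes with each control period).
- ctrl.camera(name): name is "scene" or "top"; returns the picture (384x512x3 uint8, red, green, blue); there is no depth.
- ctrl.get_calibration(name): a dict with "intrinsics" (3x3 intrinsics, pixels), "xyz" and "attitude" of the camera in the world. Camera axes: x right, y down, z forward; pixel columns grow to the right and rows downward; lengths in mm; the calibration is good to about 2 mm. A picture is of the moment at which its call begins. get_calibration takes no time and is no camera call.
- ctrl.hand_in(): hands the job in; it is judged then, once.
The state is a dict: "t": time; "joints": joint angles; "joint_vel": joint speeds; "joint_torque": joint torques, N m; "eef_pos": TCP position; "eef_rot": TCP orientation; "wrist_force": force on the tool from outside, world axes, zero at the start; "ft_torque": the same for the moment, N m; "opening": finger opening in mm; "finger_force": force on a finger pad.
Only numpy, scipy, OpenCV 4.12 (cv2) and the standard library are available. Lean on these libraries where they do the work, as an engineer would, in place of code of your own. Each camera call takes 0.05 s, during which the arm holds its last target. There are 200 camera calls.

### The job

Bring the bay's mode lever upright to the load mark and leave it there, take the spent canister out of its collar and stand it upright in the waste tray. Then turn every fresh canister so that its flat matches the flat of a free collar and push it fully home, one to a collar, in any order. When all are home, set the lever to the run mark, 35 degrees past upright away from the robot, and do not disturb the mouse, the card reader or the jar.

Things in the scene. Friction and masses are not known exactly. Their poses are not given: they have to be found in the camera images.
- dock: docking bay, fixed on the counter: a white slab 120 x 310 mm, 12 mm thick, with three grey collars in a row at its y = -100, 0, +100 mm and a lever block at y = +200 mm. Origin: centre of the slab's underside; x away from the robot, y to the left, z up. Its place and yaw differ from start to start.
- well0: grey fixed collar, black floor, on the right (dock y = -100 mm), outer radius 47 mm, 32 mm deep, rim 44 mm above the counter. Its D opening takes a canister one way round only, 1.8 mm play all round, lead-in chamfer. Origin: centre of its floor, 12 mm above the counter; z up; x points through the opening's flat wall, so a canister goes in with its x along this x. Each collar is turned its own way.
- well1: grey fixed collar, black floor, in the middle (dock y = 0), outer radius 47 mm, 32 mm deep, rim 44 mm above the counter. Its D opening takes a canister one way round only, 1.8 mm play all round, lead-in chamfer. Origin: centre of its floor, 12 mm above the counter; z up; x points through the opening's flat wall, so a canister goes in with its x along this x. Each collar is turned its own way.
- well2: grey fixed collar, black floor, on the left (dock y = +100 mm), outer radius 47 mm, 32 mm deep, rim 44 mm above the counter. Its D opening takes a canister one way round only, 1.8 mm play all round, lead-in chamfer. Origin: centre of its floor, 12 mm above the counter; z up; x points through the opening's flat wall, so a canister goes in with its x along this x. Each collar is turned its own way.
- lever (a joint): mode lever at the bay's left end: steel rod, black ball 28 mm across, its centre 100 mm from the hinge; hinge line along dock y, 45 mm above the counter. Angle in rad: 0 upright (load, first mark on the disc), negative leaning to the robot, positive away from it; run 0.60 = 35 degrees (second mark). Range -0.95 to 1.0. Friction, 1.5 N at the ball, holds it.
- lever_knob (a point): centre of the lever's ball; may be pinched from above, fingers closing along the dock's y. A disc of radius 55 mm about the hinge stands 20 mm to the left of the rod, below the ball.
- lever_hinge (a point): point on the lever's hinge line, in the plane in which the ball's centre swings.
- waste_tray: open aluminium tray for waste, 160 x 160 mm outside, 45 mm high, 5 mm walls and floor, fixed on the counter. Origin: centre of its underside; x, y along its sides, z up.
- fresh0: white canister, 76 mm tall, ~0.25 kg, weighted base. Body, 0 to 46 mm high, is a D in plan: arc of radius 33 mm about the vertical axis, one flat 22 mm from the axis. On top, on the axis, a grey square grip 30 x 30 mm, 46 to 76 mm high, sides parallel to x and y. Origin: on the axis at the underside; z up; x out through the flat. Fresh: starts on the counter; two or three are there.
- fresh1: white canister, 76 mm tall, ~0.25 kg, weighted base. Body, 0 to 46 mm high, is a D in plan: arc of radius 33 mm about the vertical axis, one flat 22 mm from the axis. On top, on the axis, a grey square grip 30 x 30 mm, 46 to 76 mm high, sides parallel to x and y. Origin: on the axis at the underside; z up; x out through the flat. Fresh: starts on the counter; two or three are there.
- fresh2: white canister, 76 mm tall, ~0.25 kg, weighted base. Body, 0 to 46 mm high, is a D in plan: arc of radius 33 mm about the vertical axis, one flat 22 mm from the axis. On top, on the axis, a grey square grip 30 x 30 mm, 46 to 76 mm high, sides parallel to x and y. Origin: on the axis at the underside; z up; x out through the flat. Fresh: starts on the counter; two or three are there.
- spent0: white canister, 76 mm tall, ~0.25 kg, weighted base. Body, 0 to 46 mm high, is a D in plan: arc of radius 33 mm about the vertical axis, one flat 22 mm from the axis. On top, on the axis, a grey square grip 30 x 30 mm, 46 to 76 mm high, sides parallel to x and y. Origin: on the axis at the underside; z up; x out through the flat. Spent: starts home in the right collar (well0); only one of spent0, spent1 is there.
- spent1: white canister, 76 mm tall, ~0.25 kg, weighted base. Body, 0 to 46 mm high, is a D in plan: arc of radius 33 mm about the vertical axis, one flat 22 mm from the axis. On top, on the axis, a grey square grip 30 x 30 mm, 46 to 76 mm high, sides parallel to x and y. Origin: on the axis at the underside; z up; x out through the flat. Spent: starts home in the left collar (well2); only one of spent0, spent1 is there.
- mouse: bystander: black computer mouse, 100 x 58 x 34 mm, loose. Origin at the centre of its underside.
- card_reader: bystander: white card reader, 75 x 120 x 32 mm, loose. Origin at the centre of its underside.
- jar: bystander: small lidded jar, 60 mm across, 70 mm tall, loose. Origin at the centre of its underside.
Things that resemble listed ones, but are neither listed nor needed, are in the scene too. What is shaped like the fresh0 but green, orange or pink is not meant.

How it is judged:
By the outcome, as a careful person would: the job done as asked, in the order asked, and still so for the second after the job is handed in, with the robot touching nothing.
Of fresh0, fresh1, fresh2 only 2 to 3 are there at a start; the rules pass over those that are not, and their reading is None.
Of spent0, spent1 only 1 to 1 are there at a start; the rules pass over those that are not, and their reading is None.
At some moment in a run one of fresh0, fresh1, fresh2 may be knocked a few centimetres aside while the robot is not near it.
It also fails if it takes over 210 s, if anything falls off the work surface, if the arm or the gripper's body presses on something with over 40 N, if the wrist force passes 120 N, or if a joint passes its speed limit or range.

## Working session

There is one attempt and no reset: what is moved stays moved. The work goes in short steps, Python scripts to look and compute and a shell command to move; the robot and the scene stay as the last step left them, time stands still between calls to the robot, and variables do not carry over. Pictures are saved under pics/ and viewed, at most 14 in all, crops included, and the job is handed in when it is done.

```bash
mkdir -p pics
python3 - <<'E'
from plant import ctrl
import cv2
for n in("scene","top"):
    im=ctrl.camera(n); cv2.imwrite(f"pics/{n}0.png",cv2.resize(im[:,:,::-1],(800,600),interpolation=cv2.INTER_CUBIC)); cv2.imwrite(f"{n}0_raw.png",im[:,:,::-1])
    print(n,ctrl.get_calibration(n))
print(ctrl.observe())
E
```

```text
scene {'intrinsics': array([[444.81839355,   0.        , 263.18967698],
       [  0.        , 444.81839355, 188.97602369],
       [  0.        ,   0.        ,   1.        ]]), 'xyz': array([1262.92107835,  -29.13151746, 1264.65173668]), 'attitude': array([-0.18707168,  0.70190104,  0.66274407, -0.18195991])}
top {'intrinsics': array([[483.24418079,   0.        , 247.49358983],
       [  0.        , 483.24418079, 187.89324838],
       [  0.        ,   0.        ,   1.        ]]), 'xyz': array([ 364.06527336,  -15.66717936, 1398.40085452]), 'attitude': array([-0.06801388,  0.71385731, -0.69511261,  0.05099329])}
{'t': 0.1, 'joints': array([ 1.18890845e+00,  3.59459107e-01,  1.51134652e+00, -1.45368448e-05,
        1.27254749e+00, -1.15113658e-01]), 'joint_vel': array([ 0.00084047, -0.00061178, -0.00321955, -0.00020496, -0.00276646,
        0.0004194 ]), 'joint_torque': array([-2.64582332e-04, -5.28650308e+01, -2.79350942e+01, -3.55070842e-04,
        4.90982115e-03,  9.61320495e-06]), 'eef_pos': array([157.95158208, 578.16904901, 230.51362292]), 'eef_rot': array([-2.09762249e-04,  1.32989748e-01,  9.91117022e-01, -8.54903747e-04]), 'wrist_force': array([-0.50873475,  0.34105826, -0.90681065]), 'ft_torque': array([-0.06889135, -0.00149913, -0.00342266]), 'finger_force': 0.0, 'opening': 85.3072178508956}
```

View pics/scene0.png

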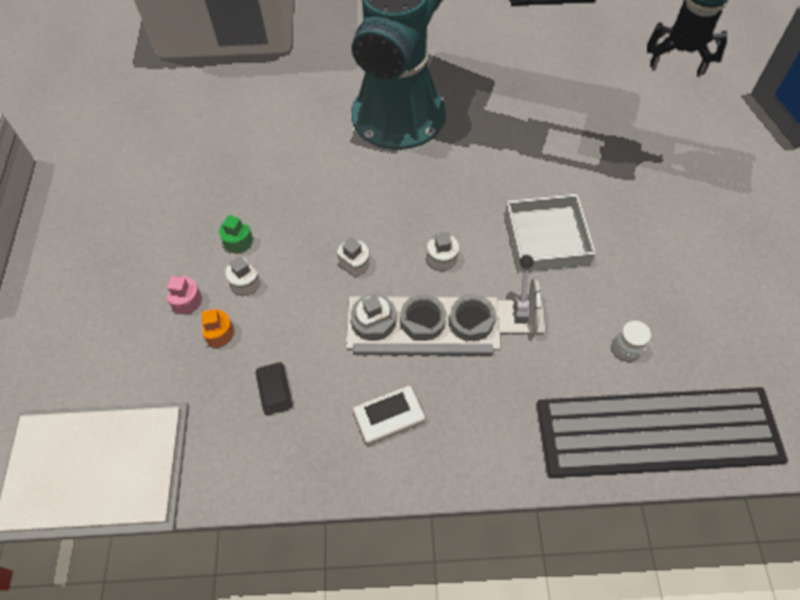

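View pics/top0.png

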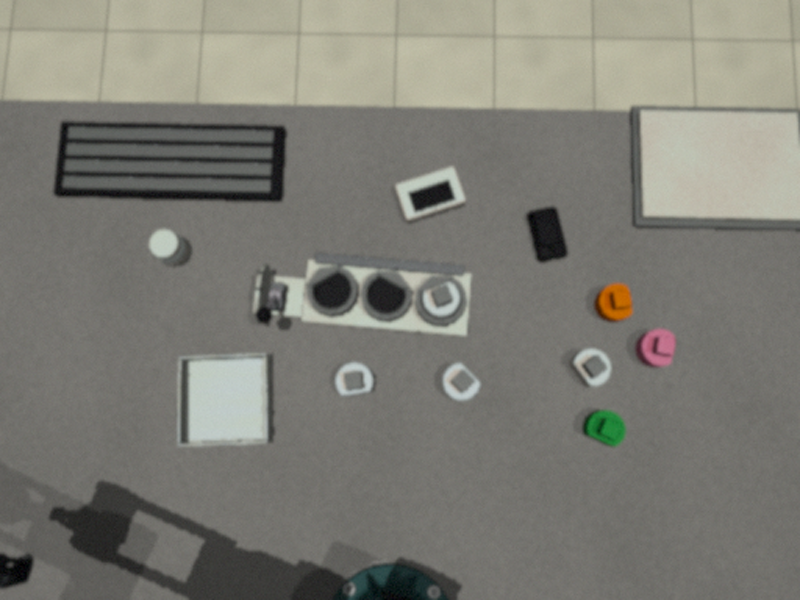

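```bash
cat > h.py <<'E'
import numpy as np,cv2
from scipy.spatial.transform import Rotation as R
from plant import ctrl
class Cam:
    def __init__(s,n):
        c=ctrl.get_calibration(n); s.K=c['intrinsics'];s.p=c['xyz'];q=c['attitude'];s.R=R.from_quat(np.r_[q[1:],q[0]]).as_matrix()
    def proj(s,P):
        P=np.atleast_2d(P); c=(P-s.p)@s.R; return (c[:,:2]/c[:,2:])*s.K[0,0]+s.K[:2,2]
    def ray(s,uv):
        uv=np.atleast_2d(uv); d=np.c_[(uv-s.K[:2,2])/s.K[0,0],np.ones(len(uv))]@s.R.T; return d
    def at(s,uv,z):
        d=s.ray(uv); return s.p+d*((z-s.p[2])/d[:,2])[:,None]
def tri(uvs,uvt):
    A=np.zeros((3,3));b=np.zeros(3);L=[]
    for n,uv in(("scene",uvs),("top",uvt)):
        c=Cam(n);d=c.ray(uv)[0];d/=np.linalg.norm(d);M=np.eye(3)-np.outer(d,d);A+=M;b+=M@c.p;L.append((M,c.p))
    X=np.linalg.solve(A,b);return X,[np.linalg.norm(M@(X-p)) for M,p in L]
def grab(n,k=1): return np.mean([ctrl.camera(n).astype(float) for _ in range(k)],0).astype(np.uint8)
E
python3 - <<'E'
from h import *
s=cv2.imread('scene0_raw.png');t=cv2.imread('top0_raw.png')
for im,(x0,y0,w,h),n in((t,(155,150,160,110),'c_top'),(s,(210,120,180,110),'c_scene')):
    c=im[y0:y0+h,x0:x0+w]; f=800//w if n=='c_top' else 4
    cv2.imwrite(f'pics/{n}.png',cv2.resize(c,None,fx=f,fy=f,interpolation=cv2.INTER_NEAREST))
for n in('scene','top'): print(Cam(n).R[:,2], Cam(n).proj([[0,0,0],[400,0,0],[400,300,0]])*800/512)
o=ctrl.observe()
for n in('scene','top'): print(Cam(n).proj(o['eef_pos'])*800/512)
E
```

```text
[-0.503397    0.02142591 -0.86378955] [[398.63868796 113.00422393]
 [407.04765817 245.92382229]
 [542.79246796 239.12310867]]
[ 0.16735849  0.02621225 -0.98554759] [[389.23378264 633.57822625]
 [395.3145388  402.17503721]
 [232.6957983  397.59495349]]
[[674.01112826  75.19609752]]
[[  3.92208787 550.26361244]]
```

View pics/c_top.png

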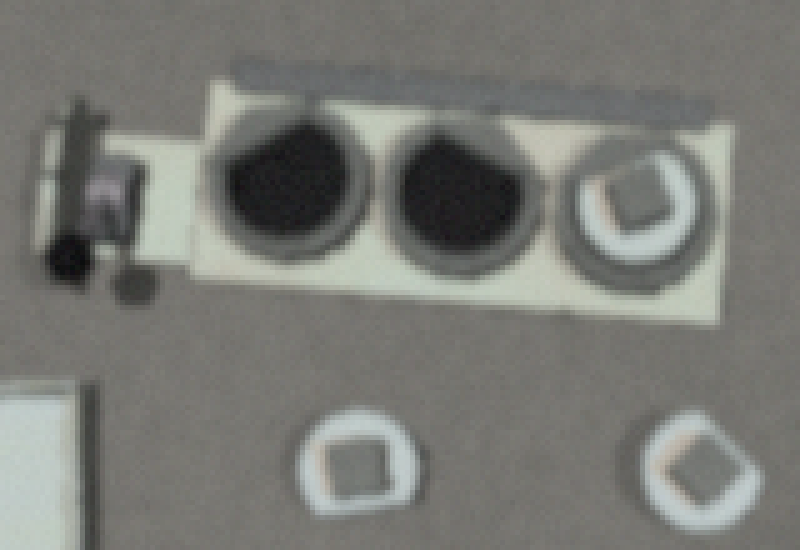

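View pics/c_scene.png

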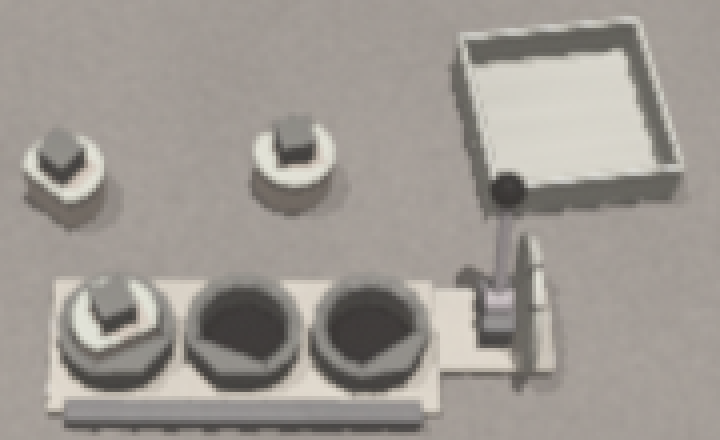

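```bash
cat > fit.py <<'E'
from h import *
from scipy.optimize import minimize
SS=6
a0=np.arccos(22/33.)
def D(r=33.,f=22.):
    a=np.linspace(np.arccos(f/r),2*np.pi-np.arccos(f/r),60); return np.c_[r*np.cos(a),r*np.sin(a)]
SQ=np.array([[15,15],[-15,15],[-15,-15],[15,-15.]])
CIRC=np.c_[np.cos(np.linspace(0,6.28,80)),np.sin(np.linspace(0,6.28,80))]
def pose(p,xy,z):
    c,s=np.cos(p[2]),np.sin(p[2]); return np.c_[xy@np.array([[c,s],[-s,c]])+p[:2],np.full(len(xy),z)]
def hull(u): return cv2.convexHull(u.astype(np.float32))[:,0]
class View:
    def __init__(s,n,im,box):  # box x0,y0,w,h
        s.c=Cam(n);s.o=np.array(box[:2]);x,y,w,h=box;s.im=im[y:y+h,x:x+w].astype(float);s.h,s.w=h,w
    def fill(s,L,P3,k,h=False,clip=None):
        u=s.c.proj(P3); u=hull(u) if h else u
        q=np.round(((u-s.o+.5)*SS-.5)*16).astype(np.int32)
        if clip is None: cv2.fillPoly(L,[q],k,shift=4)
        else:
            m=np.zeros_like(L);cv2.fillPoly(m,[q],1,shift=4);L[(m>0)&(L==clip)]=k
    def cost(s,L,n,ret=False):
        A=np.stack([cv2.resize((L==i).astype(np.float32),(s.w,s.h),interpolation=cv2.INTER_AREA) for i in range(n)],-1)
        A=cv2.GaussianBlur(A,(0,0),.6).reshape(-1,n)
        y=s.im.reshape(-1,3);x=np.linalg.lstsq(A.T@A+1e-3*np.eye(n),A.T@y,rcond=None)[0]
        r=np.abs(y-A@x); return np.minimum(r,40).mean()
    def blank(s): return np.zeros((s.h*SS,s.w*SS),np.uint8)
def canL(v,p,z0,L):
    v.fill(L,np.r_[pose(p,D(),z0),pose(p,D(),z0+46)],1,True)
    v.fill(L,pose(p,D(),z0+46),2)
    v.fill(L,np.r_[pose(p,SQ,z0+46),pose(p,SQ,z0+76)],3,True)
    v.fill(L,pose(p,SQ,z0+76),4)
def wellL(v,p,L,b):
    v.fill(L,np.r_[pose(p,47*CIRC,12),pose(p,47*CIRC,44)],b,True)
    v.fill(L,pose(p,47*CIRC,44),b+1)
    v.fill(L,pose(p,D(35.5,24.5),44),b+2)
    v.fill(L,pose(p,D(34.8,23.8),12),b+3,clip=b+2)
def views(ims,X,r):
    V=[]
    for n,im in ims.items():
        u=Cam(n).proj(X)[0].round().astype(int); V.append(View(n,im,(u[0]-r,u[1]-r,2*r,2*r)))
    return V
def fitcan(ims,x,y,z0=0,yaw=None,r=19):
    V=views(ims,[x,y,z0+40],r)
    def f(p):
        t=0
        for v in V: L=v.blank();canL(v,p,z0,L);t+=v.cost(L,5)
        return t
    best=None
    for a in (np.arange(0,6.28,.4) if yaw is None else [yaw]):
        e=f([x,y,a])
        if best is None or e<best[0]: best=(e,a)
    q=minimize(f,[x,y,best[1]],method='Nelder-Mead',options=dict(initial_simplex=[[x-4,y-4,best[1]-.2],[x+5,y,best[1]],[x,y+5,best[1]+.1],[x-3,y+2,best[1]+.25]],xatol=.05,fatol=1e-4))
    return q.x,q.fun
E
python3 - <<'E'
from fit import *
ims={n:grab(n,4) for n in('scene','top')}
for n in ims: np.save(n+'.npy',ims[n])
T=Cam('top');S=Cam('scene');k=512/800
print('ball',tri((337,167),(168.6,201.4)))
for u in((353,379),(462,380),(595,366)):
    X=T.at(np.array(u)*k,60)[0]; print('fresh',fitcan(ims,X[0],X[1]))
X=T.at(np.array((441,297))*k,70)[0]; print('spent',fitcan(ims,X[0],X[1],12))
# dock
c0=T.at(np.array((387,296))*k,44)[0]
print(c0)
w=[T.at(np.array(u)*k,44)[0] for u in((333,291),(387,296),(441,301))];print(w)
d=w[0]-w[2];yaw=np.arctan2(d[1],d[0])-np.pi/2
def f(p,V):
    ax=np.array([-np.sin(p[2]),np.cos(p[2])]);t=0
    for v in V:
        L=v.blank()
        for i,b in((1,1),(2,5)): wellL(v,np.r_[p[:2]+ax*100*(i-1),p[2+i]],L,b)
        t+=v.cost(L,9)
    return t
mid=(w[0]+w[1])/2
V=views(ims,mid,40)
best=min((f([c0[0],c0[1],yaw,a,b],V),a,b) for a in np.arange(0,6.28,.35) for b in np.arange(0,6.28,.35))
print(best)
x0=np.array([c0[0],c0[1],yaw,best[1],best[2]]);sim=np.vstack([x0]+[x0+d for d in np.diag([5,5,.05,.2,.2])])
q=minimize(f,x0,args=(V,),method='Nelder-Mead',options=dict(initial_simplex=sim,xatol=.02,fatol=1e-4,maxiter=600))
print('dock',q.x,q.fun); p=q.x;ax=np.array([-np.sin(p[2]),np.cos(p[2])])
for i in(-1,0,1,2):print(p[:2]+ax*100*i)
print('tray',T.at(np.array([(180,356),(267,353),(269,443),(180,445)])*k,45).round())
E
```

```text
ball (array([537.84960061, 226.96717491, 129.88093709]), [np.float64(0.05547052960978819), np.float64(0.055470529609755154)])
fresh (array([435.28583165,  74.13042585,   3.2532516 ]), np.float64(8.292519611144513))
fresh (array([ 439.96111971, -116.98514151,    5.50993296]), np.float64(8.570005041859982))
fresh (array([ 471.59716758, -347.67052537,    2.17485181]), np.float64(17.93118660319356))
spent (array([ 5.87386288e+02, -7.71810249e+01,  3.84572533e-01]), np.float64(37.12062569650233))
[589.61497028  19.69869471  44.        ]
[array([596.41356696, 118.44856747,  44.        ]), array([589.61497028,  19.69869471,  44.        ]), array([582.85306322, -78.51825987,  44.        ])]
(np.float64(29.550282448054332), np.float64(3.5), np.float64(3.5))
dock [ 5.88456529e+02  1.97756690e+01 -7.30442090e-02  3.60559042e+00
  3.58742179e+00] 29.40744933411827
[581.15860225 -79.95767677]
[588.45652948  19.775669  ]
[595.7544567  119.50901477]
[603.05238393 219.24236054]
tray [[470. 390.  45.]
 [480. 233.  45.]
 [321. 220.  45.]
 [313. 378.  45.]]
```

```bash
cat > dock.py <<'E'
from fit import *
SL=np.array([[60,155],[-60,155],[-60,-155],[60,-155.]])
def parts(p):
    ax=np.array([-np.sin(p[2]),np.cos(p[2])]); return [np.r_[p[:2]+ax*100*(i-1),p[3+i]] for i in range(3)]
def lab(v,p):
    L=v.blank(); v.fill(L,pose(p,SL,12),10)
    w=parts(p)
    for i in(1,2): wellL(v,w[i],L,5)
    v.fill(L,np.r_[pose(w[0],47*CIRC,12),pose(w[0],47*CIRC,44)],5,True)
    v.fill(L,pose(w[0],47*CIRC,44),6); v.fill(L,pose(w[0],D(35.5,24.5),44),9)
    canL(v,np.r_[w[0][:2]+p[6:8],w[0][2]],12,L); return L
def cost(v,L,m):
    n=11;A=np.stack([cv2.resize((L==i).astype(np.float32),(v.w,v.h),interpolation=cv2.INTER_AREA) for i in range(n)],-1)
    A=cv2.GaussianBlur(A,(0,0),.6)[m];y=v.im[m];x=np.linalg.lstsq(A.T@A+1e-3*np.eye(n),A.T@y,rcond=None)[0]
    return np.minimum(np.abs(y-A@x),40).mean()
E
python3 - <<'E'
from dock import *
ims={n:np.load(n+'.npy') for n in('scene','top')}
x0=np.array([589,19.7,-.073,.6,-.48,.5,0,0])
V=views(ims,[589,19,30],70); M=[]
for v in V:
    m=v.blank()
    for w in parts(x0): v.fill(m,np.r_[pose(w,50*CIRC,12),pose(w,50*CIRC,44)],1,True)
    M.append(cv2.resize(m,(v.w,v.h),interpolation=cv2.INTER_NEAREST)>0)
f=lambda p:sum(cost(v,lab(v,p),m) for v,m in zip(V,M))+.02*(p[6]**2+p[7]**2)
for it in range(2):
    sim=np.vstack([x0]+[x0+d for d in np.diag(np.array([4,4,.03,.2,.2,.2,1,1])/(1+it*3))])
    q=minimize(f,x0,method='Nelder-Mead',options=dict(initial_simplex=sim,xatol=.02,fatol=1e-4,maxiter=500));x0=q.x
print(q.x.round(3),q.fun)
for w in parts(q.x):print(w.round(3))
np.save('dock.npy',q.x)
fr=[[435.3,74.1,3.253],[440,-117,5.51],[471.6,-347.7,2.175]]
out=[]
for n in('scene','top'):
    im=cv2.resize(ims[n][:,:,::-1],None,fx=4,fy=4,interpolation=cv2.INTER_CUBIC);c=Cam(n)
    dr=lambda P,col:cv2.polylines(im,[np.round((c.proj(P)+.5)*4-.5).astype(np.int32)],True,col,1)
    dr(pose(q.x,SL,12),(0,255,255))
    w=parts(q.x)
    for a in w: dr(pose(a,47*CIRC,44),(0,255,0));dr(pose(a,D(35,24),44),(0,0,255))
    fr2=[(a,0) for a in fr]+[(np.r_[w[0][:2]+q.x[6:8],w[0][2]],12)]
    for a,z in fr2: dr(pose(a,D(),z+46),(255,0,0));dr(pose(a,SQ,z+76),(255,0,255))
    u=(c.proj([530,-60,30])[0]*4).astype(int)
    k=im[u[1]-240:u[1]+240,u[0]-320:u[0]+400];cv2.imwrite(f'pics/ov_{n}.png',k)
    u=(c.proj([471,-347,30])[0]*4).astype(int); out.append(cv2.resize(im[u[1]-90:u[1]+90,u[0]-90:u[0]+90],(360,360)))
cv2.imwrite('pics/f2.png',np.hstack(out))
E
```

```text
[ 5.94143e+02  2.16730e+01 -6.90000e-02  3.88000e-01 -5.19000e-01
  5.37000e-01  5.74000e-01  8.90000e-02] 16.110252854750858
[ 5.87243e+02 -7.80890e+01  3.88000e-01]
[ 5.94143e+02  2.16730e+01 -5.19000e-01]
[6.01042e+02 1.21434e+02 5.37000e-01]
```

View pics/ov_scene.png

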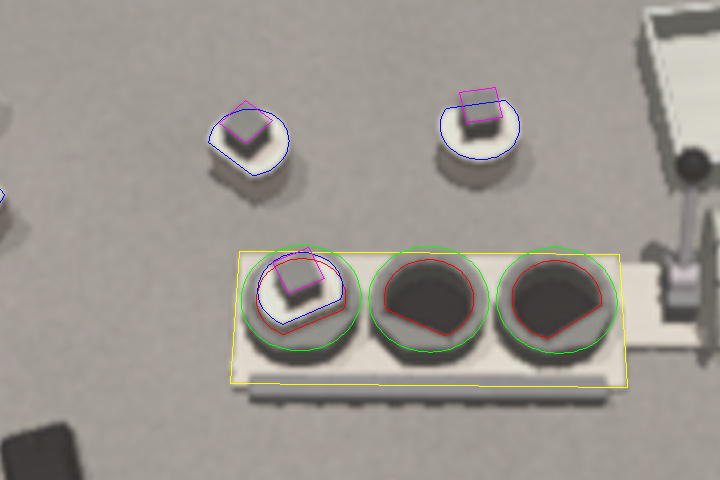

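View pics/ov_top.png

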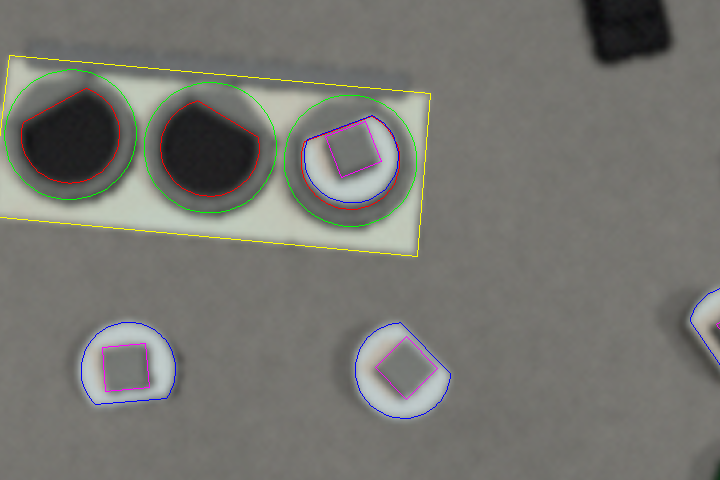

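View pics/f2.png

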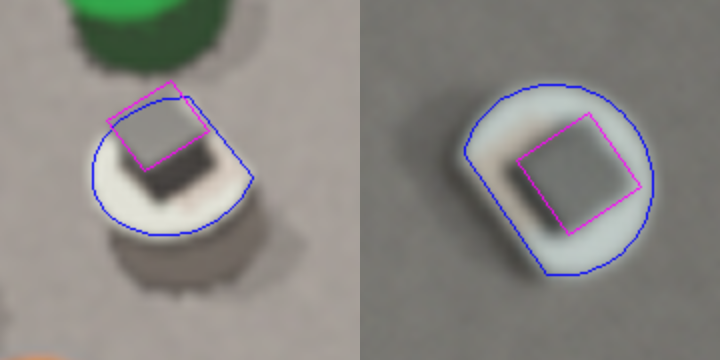

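```bash
cat > ref.py <<'E'
from dock import *
# refit with free scene pixel offset
def fitcan2(ims,p0,z0=0,off=None,r=19):
    V=views(ims,[p0[0],p0[1],z0+40],r);o0=V[0].o.astype(float)
    g=np.array([.3,-.8]) if off is None else np.array(off)
    def f(p):
        V[0].o=o0-(p[3:5] if off is None else g);t=0
        for v in V: L=v.blank();canL(v,p,z0,L);t+=v.cost(L,5)
        return t
    x0=np.r_[p0[:3],g] if off is None else np.array(p0[:3],float)
    st=np.array([3,3,.1,.8,.8])[:len(x0)]
    for k in(1,3):
        q=minimize(f,x0,method='Nelder-Mead',options=dict(initial_simplex=np.vstack([x0]+[x0+d for d in np.diag(st/k)]),xatol=.02,fatol=1e-4,maxiter=300));x0=q.x
    return q.x,q.fun
def fitdock(ims,x0,only=None):
    V=views(ims,[589,19,30],70); M=[];o0=V[0].o.astype(float)
    for v in V:
        m=v.blank()
        for w in parts(x0): v.fill(m,np.r_[pose(w,50*CIRC,12),pose(w,50*CIRC,44)],1,True)
        M.append(cv2.resize(m,(v.w,v.h),interpolation=cv2.INTER_NEAREST)>0)
    def f(p):
        V[0].o=o0-p[8:10]
        return sum(cost(v,lab(v,p),m) for v,m in zip(V,M))+.02*(p[6]**2+p[7]**2)
    for it in range(3):
        sim=np.vstack([x0]+[x0+d for d in np.diag(np.array([4,4,.03,.1,.1,.1,1,1,1,1])/(1+it*2))])
        q=minimize(f,x0,method='Nelder-Mead',options=dict(initial_simplex=sim,xatol=.01,fatol=1e-4,maxiter=500));x0=q.x
    return x0,q.fun
E
python3 - <<'E'
from ref import *
ims={n:np.load(n+'.npy') for n in('scene','top')}
for a in [[435.3,74.1,3.253],[440,-117,5.51],[471.6,-347.7,2.175]]:
    x,e=fitcan2(ims,a);print(x.round(3),round(e,2))
x,e=fitdock(ims,np.r_[np.load('dock.npy'),.3,1]);print(x.round(3),e);np.save('dock2.npy',x)
for w in parts(x):print(w.round(3))
E
```

```text
[ 4.35141e+02  7.50750e+01  3.28500e+00 -4.83000e-01  2.24000e-01] 7.46
[ 4.39432e+02 -1.15959e+02  5.50100e+00 -4.92000e-01  2.74000e-01] 8.01
[ 4.71331e+02 -3.47013e+02  2.20000e+00 -6.02000e-01  2.28000e-01] 17.21
[ 5.93796e+02  2.25480e+01 -6.90000e-02  3.76000e-01 -4.60000e-01
  5.74000e-01  1.29300e+00  5.03000e-01 -5.64000e-01 -1.19000e-01] 16.196736285690516
[ 5.86901e+02 -7.72140e+01  3.76000e-01]
[ 5.93796e+02  2.25480e+01 -4.60000e-01]
[6.0069e+02 1.2231e+02 5.7400e-01]
```

```bash
cat > ball.py <<'E'
from ref import *
def ball(ims,us,ut,r=6):
    out=[]
    for n,u in(('scene',us),('top',ut)):
        g=ims[n].astype(float).mean(2);x0,y0=int(u[0])-r,int(u[1])-r
        c=g[y0:y0+2*r+1,x0:x0+2*r+1];w=np.clip(75-c,0,45);yy,xx=np.mgrid[y0:y0+2*r+1,x0:x0+2*r+1]
        for k in range(6):
            cx,cy=(out[-1] if k and False else u) if k==0 else (cx,cy)
            m=w*((xx-cx)**2+(yy-cy)**2<6.2**2);cx,cy=(m*xx).sum()/m.sum(),(m*yy).sum()/m.sum()
        out.append(np.array([cx,cy])-(np.array([-.5,.25]) if n=='scene' else 0))
    return out,tri(*out)
E
python3 - <<'E'
from ball import *
ims={n:np.load(n+'.npy') for n in('scene','top')}
print(ball(ims,(337,167),(168.6,201.4)))
p=np.load('dock2.npy')
for th in(-.3,-.5,-.6,-.7,-.8,-.95):
    P=np.r_[pose(p,np.array([[100*np.sin(th),200]]),45+100*np.cos(th))[0]];print(th,P.round(1),Cam('scene').proj(P).round(2),Cam('top').proj(P).round(2))
g=ims['top'].mean(2);print(g[194:210,162:182].astype(int))
g=ims['scene'].mean(2);print(g[160:175,330:346].astype(int))
E
```

```text
([array([336.87310852, 167.40283182]), array([168.56975474, 200.92155695])], (array([539.13116723, 226.78902899, 129.70198374]), [np.float64(0.30345451821707753), np.float64(0.3034545182170873)]))
-0.3 [578.1 224.1 140.5] [[338.39 176.44]] [[169.76 185.83]]
-0.5 [559.8 225.4 132.8] [[337.6  172.61]] [[169.43 193.11]]
-0.6 [551.3 226.  127.5] [[337.16 171.15]] [[169.39 196.56]]
-0.7 [543.3 226.5 121.5] [[336.71 170.02]] [[169.43 199.82]]
-0.8 [536.  227.  114.7] [[336.24 169.21]] [[169.56 202.87]]
-0.95 [526.4 227.7 103.2] [[335.53 168.62]] [[169.88 206.94]]
[[144 157 150 121  85  67  61  60  65  76  84  82  78  76  63  59  73  85
   75  65]
 [143 156 146 115  78  59  56  55  64  76  82  79  79  79  65  58  72  82
   71  66]
 [145 153 138 107  68  48  42  46  55  66  71  71  79  79  66  58  67  76
   65  69]
 [145 148 127  89  52  31  29  26  37  46  54  61  72  72  62  56  60  64
   59  70]
 [142 136 108  67  38  22  19  19  21  25  37  64  90 100  96  87  71  62
   61  85]
 [132 120  85  45  23  20  19  22  18  19  35  81 123 142 145 132 103  81
   80 109]
 [113  98  63  31  21  24 
[... 1130 characters left out ...]
  94 148 190 203 203 205 206]
 [101 103 101  87  61  58  63  65  60  61  99 170 208 205 199 187]
 [103 101  86  58  56  59  65  67  63  58  74 139 185 180 165 143]
 [102 101  81  56  56  59  61  62  61  58  58  82 110 110 106 101]
 [100 104  88  57  55  57  59  59  58  57  57  75  97  98  97  97]
 [103 106  94  65  55  55  56  56  55  55  63  85  99 100  99  99]
 [105 105 100  82  62  54  53  54  55  60  76  94  99  99  99  99]
 [106 103 102  95  82  68  62  63  69  83  90  98 100 101 100  99]
 [129 104 103 100  95  85  83  85  87  95  98 105 109 103 100  98]
 [144 106 113 114 101 101 108 112  95  93 106 127 130 125 122 121]
 [145 119 140 142 123 118 128 131 120 120 133 150 151 151 150 149]]
```

Run:
```python
from ball import *
ims={n:np.load(n+'.npy') for n in('scene','top')}
p=np.load('dock2.npy');a=np.linspace(0,2*np.pi,90)
o=[]
for n,off,c0 in(('scene',np.array([-.5,.25]),(335,190)),('top',0,(172,190))):
  row=[]
  for hx in(0,-17):
    f=8;im=cv2.resize(ims[n][:,:,::-1],None,fx=f,fy=f,interpolation=cv2.INTER_CUBIC)
    dr=lambda P,c:cv2.polylines(im,[np.round((Cam(n).proj(P)+off+.5)*f-.5).astype(np.int32)],True,c,1)
    def pt(x,y,z): q=pose(p,np.c_[x,y],0);q[:,2]=z;return q
    dr(pt(hx+55*np.cos(a),0*a+220,45+55*np.sin(a)),(0,255,0))
    th=-.77 if hx==0 else -.557
    dr(pt(np.array([hx,hx+100*np.sin(th)]),np.array([200,200]),np.array([45,45+100*np.cos(th)])),(0,0,255))
    row.append(im[c0[1]*f-260:c0[1]*f+260,c0[0]*f-190:c0[0]*f+190] if 1 else 0)
  o+=row
cv2.imwrite('pics/lev.png',cv2.resize(np.hstack(o),(800,274*1)))
```

```text
(no output)
```

View pics/lev.png

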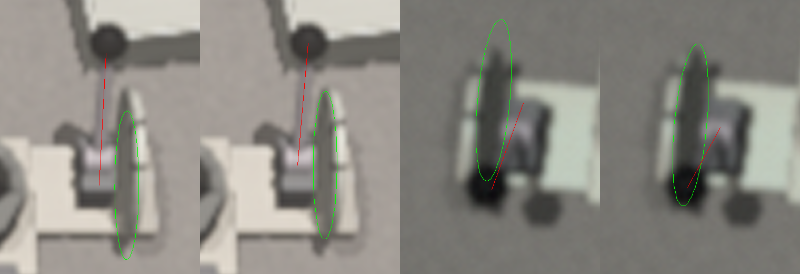

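```bash
cat > d.py <<'E'
from h import *
import sys
def st():
    o=ctrl.observe();q=o['eef_rot'];M=R.from_quat(np.r_[q[1:],q[0]]).as_matrix()
    return o,np.arctan2(-M[0,1],M[1,1]),M
def delta(x,y,z,yaw=None,say=True):
    o,ps,M=st();d=(np.array([x,y,z])-o['eef_pos'])/10
    w=None if yaw is None else (yaw-ps+np.pi/2)%np.pi-np.pi/2
    print('t%.1f'%o['t'],'pos',o['eef_pos'].round(1),'yaw%.3f'%ps,'tilt',M[:2,2].round(3),'F',o['wrist_force'].round(1),'open%.1f'%o['opening'],'j6 %.2f'%o['joints'][5],'=> d cm',d.round(2),'wz',w if w is None else round(w,3))
if __name__=='__main__': delta(*map(float,sys.argv[1:]))
E
python3 -m crank '[{"tx":3.81,"ty":-3.51,"tz":-0.3,"wz":0.0198},{"tx":3.81,"ty":-3.51,"tz":-0.3,"wz":0.0198},{"tx":3.81,"ty":-3.51,"tz":-0.3,"wz":0.0198},{"tx":3.81,"ty":-3.51,"tz":-0.3,"wz":0.0198},{"tx":3.81,"ty":-3.51,"tz":-0.3,"wz":0.0198},{"tx":3.81,"ty":-3.51,"tz":-0.3,"wz":0.0198},{"tx":3.81,"ty":-3.51,"tz":-0.3,"wz":0.0198},{"tx":3.81,"ty":-3.51,"tz":-0.3,"wz":0.0198},{"tx":3.81,"ty":-3.51,"tz":-0.3,"wz":0.0198},{"tx":3.81,"ty":-3.51,"tz":-0.3,"wz":0.0198},{},{}]' 30; python3 d.py 539 226.8 111 -.069
```

```text
t0.5 pos [158.2 578.7 231.2] yaw-0.267 tilt [-0. -0.] F [0.4 0.2 0. ] open85.5 j6 -0.12 => d cm [ 38.08 -35.19 -12.02] wz 0.198validation failed for argument at $[0]...
```

```bash
python3 -m crank '[{"tx":3.81,"ty":-3.51,"tz":-0.3,"wx":0,"wy":0,"wz":0.0198,"fingers":-1},{"tx":3.81,"ty":-3.51,"tz":-0.3,"wx":0,"wy":0,"wz":0.0198,"fingers":-1},{"tx":3.81,"ty":-3.51,"tz":-0.3,"wx":0,"wy":0,"wz":0.0198,"fingers":-1},{"tx":3.81,"ty":-3.51,"tz":-0.3,"wx":0,"wy":0,"wz":0.0198,"fingers":-1},{"tx":3.81,"ty":-3.51,"tz":-0.3,"wx":0,"wy":0,"wz":0.0198,"fingers":-1},{"tx":3.81,"ty":-3.51,"tz":-0.3,"wx":0,"wy":0,"wz":0.0198,"fingers":-1},{"tx":3.81,"ty":-3.51,"tz":-0.3,"wx":0,"wy":0,"wz":0.0198,"fingers":-1},{"tx":3.81,"ty":-3.51,"tz":-0.3,"wx":0,"wy":0,"wz":0.0198,"fingers":-1},{"tx":3.81,"ty":-3.51,"tz":-0.3,"wx":0,"wy":0,"wz":0.0198,"fingers":-1},{"tx":3.81,"ty":-3.51,"tz":-0.3,"wx":0,"wy":0,"wz":0.0198,"fingers":-1},{"tx":0,"ty":0,"tz":0,"wx":0,"wy":0,"wz":0,"fingers":-1}]' 30; python3 d.py 539 226.8 111 -.069
```

```text
t: 1.88
eef_pos: [542.1, 225.3, 201.1]
eef_rot: [0.001, 0.036, 0.999, -0.0]
wrist_force: [-1.4, 0.1, -0.8]
opening: 85.8
finger_force: 0.0
t1.9 pos [542.1 225.3 201.1] yaw-0.073 tilt [ 0.002 -0.001] F [-1.4  0.1 -0.8] open85.8 j6 -1.22 => d cm [-0.31  0.15 -9.01] wz 0.004
```

```bash
python3 -m crank '[{"tx":-0.3,"ty":0.15,"tz":-3,"wx":0,"wy":0,"wz":0,"fingers":-1},{"tx":0,"ty":0,"tz":-3,"wx":0,"wy":0,"wz":0,"fingers":-1},{"tx":0,"ty":0,"tz":-3,"wx":0,"wy":0,"wz":0,"fingers":-1},{"tx":0,"ty":0,"tz":0,"wx":0,"wy":0,"wz":0,"fingers":1},{"tx":0,"ty":0,"tz":0,"wx":0,"wy":0,"wz":0,"fingers":1},{"tx":0,"ty":0,"tz":0,"wx":0,"wy":0,"wz":0,"fingers":1},{"tx":0,"ty":0,"tz":0,"wx":0,"wy":0,"wz":0,"fingers":1},{"tx":0,"ty":0,"tz":0,"wx":0,"wy":0,"wz":0,"fingers":1},{"tx":0,"ty":0,"tz":0,"wx":0,"wy":0,"wz":0,"fingers":1}]' 30; python3 d.py 590.7 223.3 126 -.069
```

```text
t: 3.0
eef_pos: [535.9, 227.6, 112.6]
eef_rot: [-0.0, 0.034, 0.999, -0.001]
wrist_force: [-2.9, -7.3, 5.5]
opening: 26.0
finger_force: 29.2
t3.0 pos [535.9 227.6 112.6] yaw-0.068 tilt [-0.    -0.003] F [-2.9 -7.3  5.5] open26.0 j6 -1.22 => d cm [ 5.48 -0.43  1.34] wz -0.001
```

```bash
python3 -m crank '[{"tx":1.39,"ty":-0.09,"tz":0.72,"wx":0,"wy":0,"wz":0,"fingers":1},{"tx":1.42,"ty":-0.09,"tz":0.48,"wx":0,"wy":0,"wz":0,"fingers":1},{"tx":1.27,"ty":-0.09,"tz":0.24,"wx":0,"wy":0,"wz":0,"fingers":1},{"tx":1.2,"ty":-0.09,"tz":0.07,"wx":0,"wy":0,"wz":0,"fingers":1},{"tx":0,"ty":0,"tz":0,"wx":0,"wy":0,"wz":0,"fingers":1},{"tx":0,"ty":0,"tz":0,"wx":0,"wy":0,"wz":0,"fingers":1}]' 30; python3 d.py 590.7 223.3 126 -.069
python3 - <<'E'
from ball import *
ims={n:grab(n,2) for n in('scene','top')}
p=np.load('dock2.npy');a=np.linspace(0,2*np.pi,90);o=[]
for n,off,c0 in(('scene',np.array([-.5,.25]),(335,190)),('top',0,(172,190))):
    f=8;im=cv2.resize(ims[n][:,:,::-1],None,fx=f,fy=f,interpolation=cv2.INTER_CUBIC)
    def pt(x,y,z): q=pose(p,np.c_[x,y],0);q[:,2]=z;return q
    P=pt(np.array([-17,-17]),np.array([200,200]),np.array([45,145]))
    cv2.polylines(im,[np.round((Cam(n).proj(P)+off+.5)*f-.5).astype(np.int32)],True,(0,0,255),1)
    o.append(im[c0[1]*f-260:c0[1]*f+260,c0[0]*f-260:c0[0]*f+260])
cv2.imwrite('pics/lev2.png',cv2.resize(np.hstack(o),(800,400)))
E
```

```text
t: 3.75
eef_pos: [588.9, 224.1, 126.7]
eef_rot: [0.0, 0.034, 0.999, -0.001]
wrist_force: [0.6, -5.3, -2.1]
opening: 26.2
finger_force: 30.2
t3.8 pos [588.9 224.1 126.7] yaw-0.069 tilt [ 0.    -0.002] F [ 0.6 -5.3 -2.1] open26.2 j6 -1.25 => d cm [ 0.18 -0.08 -0.07] wz -0.0
```

View pics/lev2.png

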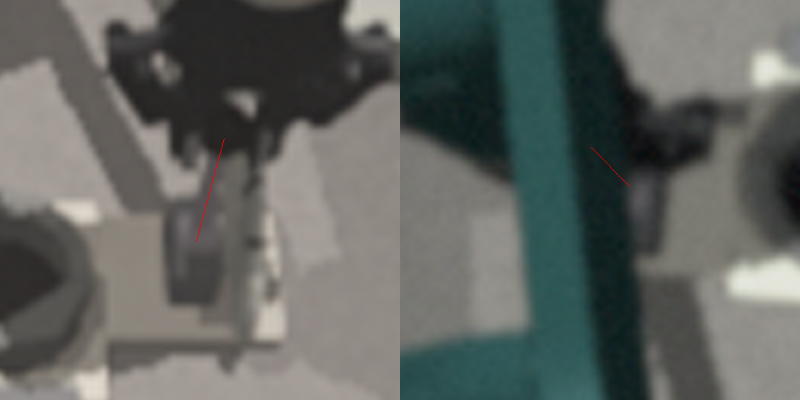

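```bash
python3 -m crank '[{"tx":0,"ty":0,"tz":0,"wx":0,"wy":0,"wz":0,"fingers":-1},{"tx":0,"ty":0,"tz":0,"wx":0,"wy":0,"wz":0,"fingers":-1},{"tx":0,"ty":0,"tz":0,"wx":0,"wy":0,"wz":0,"fingers":-1},{"tx":0,"ty":0,"tz":4,"wx":0,"wy":0,"wz":0,"fingers":-1},{"tx":0,"ty":0,"tz":5,"wx":0,"wy":0,"wz":0,"fingers":-1},{"tx":0,"ty":-5,"tz":0,"wx":0,"wy":0,"wz":0.075,"fingers":-1},{"tx":0,"ty":-5,"tz":0,"wx":0,"wy":0,"wz":0.075,"fingers":-1},{"tx":0,"ty":-5,"tz":0,"wx":0,"wy":0,"wz":0.075,"fingers":-1},{"tx":0,"ty":-5,"tz":0,"wx":0,"wy":0,"wz":0.075,"fingers":-1},{"tx":0,"ty":-5,"tz":0,"wx":0,"wy":0,"wz":0.075,"fingers":-1},{"tx":0,"ty":-5,"tz":0,"wx":0,"wy":0,"wz":0.07,"fingers":-1},{"tx":0,"ty":0,"tz":0,"wx":0,"wy":0,"wz":0,"fingers":-1}]' 30; python3 d.py 588.2 -76.7 63 .376
python3 - <<'E'
from ball import *
ims={n:grab(n,3) for n in('scene','top')}
p=np.load('dock2.npy')
P=pose(p,np.array([[-17,200.]]),145)[0];us=Cam('scene').proj(P)[0]+[-.5,.25];ut=Cam('top').proj(P)[0]
print(P,us,ut);print(ball(ims,us,ut,8))
g=ims['scene'].mean(2);print(g[int(us[1])-8:int(us[1])+9,int(us[0])-8:int(us[0])+9].astype(int))
E
```

```text
t: 5.45
eef_pos: [589.3, -77.7, 216.6]
eef_rot: [0.0, -0.185, 0.983, -0.001]
wrist_force: [0.2, 0.1, 0.6]
opening: 84.9
finger_force: 0.0
t5.5 pos [589.3 -77.7 216.6] yaw0.373 tilt [ 0.001 -0.001] F [0.2 0.1 0.6] open84.9 j6 -2.19 => d cm [ -0.11   0.1  -15.36] wz 0.003
[590.62447032 223.2440218  145.        ] [338.4075356  179.50785597] [170.04659487 180.89471256]
([array([338.6702427 , 178.14887443]), array([170.06700575, 182.88235294])], (array([585.62952351, 223.38496092, 143.09610185]), [np.float64(0.12724329049262323), np.float64(0.12724329049258937)]))
[[ 87  88  96  97  98  97  98  98  97  97  96  97  98 100 100  98  97]
 [110  88  95  98  99  98  97  97  96  96  98 103 109 102  99  96  94]
 [125  90 103 109  99  95  91  87  84  82  94 115 129 125 122 121 119]
 [126 101 125 130 119  98  77  66  65  64  75 104 133 151 150 149 149]
 [130 123 139 141 130  91  63  57  58  58  59  73 114 150 159 158 158]
 [137 136 140 137 116  68  55  58  62  64  58  58  88 135 158 158 158]
 [138 138 139 130  95  56  54  58  63  66  60  56  69 118 155 157 159]
 [140 139 139 127  84  53  53  57  60  62  58  53  59 110 155 156 157]
 [139 138 138 128  86  52  51  55  56  57  55  52  67 124 164 157 155]
 [138 138 140 136 108  60  49  52  53  54  51  56 102 159 176 159 156]
 [140 139 142 144 130  89  54  50  50  50  50  66 136 190 187 160 157]
 [141 140 142 144 139 119  79  62  55  58  69  90 146 196 194 166 157]
 [141 140 140 142 142 128  93  79  78  84  92 102 134 182 197 174 160]
 [141 139 138 140 138 123  90  87  91  98 101 102 122 168 191 174 160]
 [139 138 138 139 135 114  90  87  92 100 102 103 118 152 166 155 157]
 [139 140 140 140 132 106  89  89  95 101 101 101 102 117 130 132 156]
 [141 142 140 139 128  99  89  97 107 102 102  97  88 121 161 157 158]]
```

```bash
cat > ball2.py <<'E'
from ball import *
def disk(im,u,r,n,thr):
    # dark-disc matched fit, subpixel
    g=np.clip(cv2.GaussianBlur(im.astype(np.float32).mean(2),(0,0),.5),0,thr);yy,xx=np.mgrid[0:g.shape[0],0:g.shape[1]]
    def f(c):
        d=np.hypot(xx-c[0],yy-c[1]);a=1/(1+np.exp((d-r)/.35));w=d<r+1.5
        A=np.c_[a[w],np.ones(w.sum())];x,_,_,_=np.linalg.lstsq(A,g[w],rcond=None)
        return np.abs(A@x-g[w]).sum()-0*x[0]
    q=minimize(f,u,method='Nelder-Mead',options=dict(initial_simplex=[np.array(u)+d for d in([0,0],[1.,.3],[-.3,1.])],xatol=.01));return q.x,q.fun
def ball3(ims,X):
    us=[]
    for n,thr in(('scene',95),('top',60)):
        c=Cam(n);u=c.proj(X)[0];off=np.array([-.5,.25]) if n=='scene' else np.zeros(2)
        r=14*c.K[0,0]/((np.array(X)-c.p)@c.R[:,2]);x,e=disk(ims[n],u+off,r,n,thr);us.append(x-off)
    return us,tri(*us)
E
python3 - <<'E'
from ball2 import *
A={n:np.load(n+'.npy') for n in('scene','top')}
B={n:grab(n,3) for n in('scene','top')}
for n in B: np.save(n+'_b.npy',B[n])
a=ball3(A,[539,227,130]);b=ball3(B,[586,223,144]);print(a);print(b)
p,q=a[1][0],b[1][0];d=q-p;ch=np.hypot(d[0],d[2]);m=-np.arctan2(d[2],d[0]);h=np.arcsin(ch/200);print('th1,th2',m-h,m+h,'hx',q[0]-100*np.sin(m+h),'hz',q[2]-100*np.cos(m+h))
E
```

```text
([array([337.01944604, 167.54576351]), array([168.73587448, 200.95293711])], (array([539.19698808, 226.91491495, 128.90547649]), [np.float64(0.11153232893145107), np.float64(0.11153232893140178)]))
([array([338.6782155 , 177.88336337]), array([169.80203964, 182.79600623])], (array([585.56594292, 223.52065299, 144.54034692]), [np.float64(0.17372466917840454), np.float64(0.17372466917845938)]))
th1,th2 -0.5723911102128902 -0.07803320272434283 hx 593.3613463019783 hz 44.84465149776095ball2.py:6: RuntimeWarning: overflow encountered in exp
  d=np.hypot(xx-c[0],yy-c[1]);a=1/(1+np.exp((d-r)/.35));w=d<r+1.5
```

```bash
python3 -m crank '[{"tx":-0.7,"ty":5,"tz":0,"wx":0,"wy":0,"wz":-0.0735,"fingers":1},{"tx":-0.7,"ty":5,"tz":0,"wx":0,"wy":0,"wz":-0.0735,"fingers":1},{"tx":-0.7,"ty":5,"tz":0,"wx":0,"wy":0,"wz":-0.0735,"fingers":1},{"tx":-0.7,"ty":5,"tz":0,"wx":0,"wy":0,"wz":-0.0735,"fingers":1},{"tx":-0.7,"ty":5,"tz":0,"wx":0,"wy":0,"wz":-0.0735,"fingers":1},{"tx":-0.7,"ty":5,"tz":0,"wx":0,"wy":0,"wz":-0.0735,"fingers":1},{"tx":0,"ty":0,"tz":-2,"wx":0,"wy":0,"wz":0,"fingers":1},{"tx":0,"ty":0,"tz":-3,"wx":0,"wy":0,"wz":0,"fingers":1},{"tx":0,"ty":0,"tz":-3,"wx":0,"wy":0,"wz":0,"fingers":1},{"tx":0,"ty":0,"tz":0,"wx":0,"wy":0,"wz":0,"fingers":1},{"tx":0,"ty":0,"tz":0,"wx":0,"wy":0,"wz":0,"fingers":1}]' 30 >/dev/null; python3 d.py 567 223.5 137 -.069
```

```text
t7.4 pos [547.7 225.9 137.3] yaw-0.065 tilt [0.001 0.   ] F [ 0.3  0.5 -0.3] open-0.2 j6 -1.23 => d cm [ 1.93 -0.24 -0.03] wz -0.004
```

```bash
python3 -m crank '[{"tx":0.5,"ty":-0.2,"tz":0,"wx":0,"wy":0,"wz":0,"fingers":1},{"tx":0.5,"ty":0,"tz":0,"wx":0,"wy":0,"wz":0,"fingers":1},{"tx":0.3,"ty":0,"tz":0,"wx":0,"wy":0,"wz":0,"fingers":1},{"tx":0.2,"ty":0,"tz":0,"wx":0,"wy":0,"wz":0,"fingers":1},{"tx":0,"ty":0,"tz":0,"wx":0,"wy":0,"wz":0,"fingers":1}]' 30 >/dev/null; python3 d.py 567 223.5 137
python3 -m crank '[{"tx":0.2,"ty":0,"tz":0,"wx":0,"wy":0,"wz":0,"fingers":1},{"tx":0,"ty":0,"tz":0,"wx":0,"wy":0,"wz":0,"fingers":1}]' 30 >/dev/null; python3 d.py 567 223.5 137
python3 -m crank '[{"tx":0.2,"ty":0,"tz":0,"wx":0,"wy":0,"wz":0,"fingers":1},{"tx":0,"ty":0,"tz":0,"wx":0,"wy":0,"wz":0,"fingers":1}]' 30 >/dev/null; python3 d.py 567 223.5 137
```

```text
t8.1 pos [562.1 223.7 136.4] yaw-0.065 tilt [-0. -0.] F [-0.6  0.1  0.5] open-0.1 j6 -1.24 => d cm [ 0.49 -0.02  0.06] wz None
t8.3 pos [564.  223.6 136.3] yaw-0.065 tilt [-0. -0.] F [-1.1  0.7  1.1] open0.3 j6 -1.24 => d cm [ 0.3  -0.01  0.07] wz None
t8.6 pos [566.2 223.6 136.3] yaw-0.065 tilt [ 0. -0.] F [-1.5  0.1  0.7] open-0.1 j6 -1.24 => d cm [ 0.08 -0.01  0.07] wz None
```

```bash
python3 -m crank '[{"tx":-2,"ty":0,"tz":0,"wx":0,"wy":0,"wz":0,"fingers":1},{"tx":0,"ty":0,"tz":4,"wx":0,"wy":0,"wz":0,"fingers":1},{"tx":0,"ty":-5,"tz":4,"wx":0,"wy":0,"wz":0,"fingers":1},{"tx":0,"ty":-5,"tz":0,"wx":0,"wy":0,"wz":0,"fingers":1},{"tx":0,"ty":-5,"tz":0,"wx":0,"wy":0,"wz":0,"fingers":1},{"tx":0,"ty":-5,"tz":0,"wx":0,"wy":0,"wz":0,"fingers":1},{"tx":0,"ty":-5,"tz":0,"wx":0,"wy":0,"wz":0,"fingers":1},{"tx":0,"ty":0,"tz":0,"wx":0,"wy":0,"wz":0,"fingers":1}]' 30 >/dev/null; python3 -W ignore - <<'E'
from ball2 import *
B={n:grab(n,3) for n in('scene','top')}
for n in B: np.save(n+'_c.npy',B[n])
A={n:np.load(n+'.npy') for n in('scene','top')}
a=ball3(A,[539,227,130]);b=ball3(B,[589,223,144]);print(b)
p,q=a[1][0],b[1][0];d=q-p;ch=np.hypot(d[0],d[2]);m=-np.arctan2(d[2],d[0]);h=np.arcsin(ch/200);print('th1,th2',m-h,m+h,'hx',q[0]-100*np.sin(m+h),'hz',q[2]-100*np.cos(m+h))
E
```

```text
([array([338.73706231, 180.15038865]), array([170.15520437, 180.55447682])], (array([592.0149214 , 223.22084473, 142.2927846 ]), [np.float64(0.2958739781072477), np.float64(0.2958739781071023)]))
th1,th2 -0.5241624241596178 0.027694818861524945 hx 589.2457935353839 hz 42.33113229712352
```

```bash
python3 -m crank '[{"tx":1.37,"ty":-1.67,"tz":0,"wx":0,"wy":0,"wz":0.147,"fingers":-1},{"tx":1.37,"ty":-1.67,"tz":0,"wx":0,"wy":0,"wz":0.147,"fingers":-1},{"tx":1.36,"ty":-1.66,"tz":0,"wx":0,"wy":0,"wz":0.147,"fingers":-1},{"tx":0,"ty":0,"tz":0,"wx":0,"wy":0,"wz":0,"fingers":-1},{"tx":0,"ty":0,"tz":0,"wx":0,"wy":0,"wz":0,"fingers":-1},{"tx":0,"ty":0,"tz":0,"wx":0,"wy":0,"wz":0,"fingers":-1}]' 30 >/dev/null; python3 d.py 588.2 -76.7 64 .376
```

```text
t10.6 pos [586.3 -74.1 215.4] yaw0.376 tilt [-0.001  0.   ] F [ 0.2  0.3 -0.4] open85.8 j6 -2.19 => d cm [  0.19  -0.26 -15.14] wz 0.0
```

```bash
python3 -m crank '[{"tx":0.19,"ty":-0.26,"tz":-5,"wx":0,"wy":0,"wz":0,"fingers":-1},{"tx":0,"ty":0,"tz":-5,"wx":0,"wy":0,"wz":0,"fingers":-1},{"tx":0,"ty":0,"tz":-3.5,"wx":0,"wy":0,"wz":0,"fingers":-1},{"tx":0,"ty":0,"tz":-1.5,"wx":0,"wy":0,"wz":0,"fingers":-1},{"tx":0,"ty":0,"tz":0,"wx":0,"wy":0,"wz":0,"fingers":-1}]' 30 >/dev/null;python3 d.py 588.2 -76.7 64 .376; python3 -m crank '[{"tx":0,"ty":0,"tz":0,"wx":0,"wy":0,"wz":0,"fingers":1},{"tx":0,"ty":0,"tz":0,"wx":0,"wy":0,"wz":0,"fingers":1},{"tx":0,"ty":0,"tz":0,"wx":0,"wy":0,"wz":0,"fingers":1},{"tx":0,"ty":0,"tz":0,"wx":0,"wy":0,"wz":0,"fingers":1},{"tx":0,"ty":0,"tz":0,"wx":0,"wy":0,"wz":0,"fingers":1},{"tx":0,"ty":0,"tz":0,"wx":0,"wy":0,"wz":0,"fingers":1}]' 40 ; python3 d.py 588.2 -76.7 64 .376
```

```text
t11.2 pos [588.4 -77.4  65. ] yaw0.376 tilt [-0.001  0.   ] F [0.8 0.1 0.4] open85.2 j6 -2.19 => d cm [-0.02  0.07 -0.1 ] wz -0.0
t: 11.98
eef_pos: [589.4, -77.5, 66.4]
eef_rot: [0.001, -0.187, 0.982, -0.0]
wrist_force: [-0.4, 2.2, 5.5]
opening: 29.3
finger_force: 41.7
t12.0 pos [589.4 -77.5  66.4] yaw0.376 tilt [0.001 0.   ] F [-0.4  2.2  5.5] open29.3 j6 -2.19 => d cm [-0.12  0.08 -0.24] wz -0.0
```

```bash
python3 -m crank '[{"tx":0,"ty":0,"tz":2,"wx":0,"wy":0,"wz":0,"fingers":1},{"tx":0,"ty":0,"tz":5,"wx":0,"wy":0,"wz":0,"fingers":1},{"tx":0,"ty":0,"tz":5,"wx":0,"wy":0,"wz":0,"fingers":1},{"tx":-2.15,"ty":4.25,"tz":0,"wx":0,"wy":0,"wz":0,"fingers":1},{"tx":-2.15,"ty":4.25,"tz":0,"wx":0,"wy":0,"wz":0,"fingers":1},{"tx":-2.15,"ty":4.25,"tz":0,"wx":0,"wy":0,"wz":0,"fingers":1},{"tx":-2.15,"ty":4.25,"tz":0,"wx":0,"wy":0,"wz":0,"fingers":1},{"tx":-2.15,"ty":4.25,"tz":0,"wx":0,"wy":0,"wz":0,"fingers":1},{"tx":-2.15,"ty":4.25,"tz":0,"wx":0,"wy":0,"wz":0,"fingers":1},{"tx":-2.15,"ty":4.25,"tz":0,"wx":0,"wy":0,"wz":0,"fingers":1},{"tx":-2.15,"ty":4.25,"tz":0,"wx":0,"wy":0,"wz":0,"fingers":1},{"tx":-2.15,"ty":4.25,"tz":0,"wx":0,"wy":0,"wz":0,"fingers":1}]' 40 >/dev/null;python3 -m crank '[{"tx":0,"ty":0,"tz":0,"wx":0,"wy":0,"wz":0,"fingers":1},{"tx":0,"ty":0,"tz":0,"wx":0,"wy":0,"wz":0,"fingers":1}]' 40; python3 d.py 396 305 60
```

```text
t: 13.72
eef_pos: [395.1, 304.3, 185.2]
eef_rot: [-0.0, -0.188, 0.982, -0.0]
wrist_force: [-0.0, 0.4, -2.6]
opening: 29.3
finger_force: 40.8
t13.7 pos [395.1 304.3 185.2] yaw0.377 tilt [-0.    -0.001] F [-0.   0.4 -2.6] open29.3 j6 -1.43 => d cm [  0.09   0.07 -12.52] wz None
```

```bash
python3 -m crank '[{"tx":0,"ty":0,"tz":-5,"wx":0,"wy":0,"wz":0,"fingers":1},{"tx":0,"ty":0,"tz":-4,"wx":0,"wy":0,"wz":0,"fingers":1},{"tx":0,"ty":0,"tz":-2.5,"wx":0,"wy":0,"wz":0,"fingers":1},{"tx":0,"ty":0,"tz":-0.8,"wx":0,"wy":0,"wz":0,"fingers":1},{"tx":0,"ty":0,"tz":0,"wx":0,"wy":0,"wz":0,"fingers":1}]' 40 >/dev/null;python3 d.py 396 305 60; python3 -m crank '[{"tx":0,"ty":0,"tz":-0.2,"wx":0,"wy":0,"wz":0,"fingers":1},{"tx":0,"ty":0,"tz":0,"wx":0,"wy":0,"wz":0,"fingers":-1},{"tx":0,"ty":0,"tz":0,"wx":0,"wy":0,"wz":0,"fingers":-1},{"tx":0,"ty":0,"tz":0,"wx":0,"wy":0,"wz":0,"fingers":-1},{"tx":0,"ty":0,"tz":5,"wx":0,"wy":0,"wz":0,"fingers":-1},{"tx":0,"ty":0,"tz":5,"wx":0,"wy":0,"wz":0,"fingers":-1},{"tx":0,"ty":5,"tz":2,"wx":0,"wy":0,"wz":0,"fingers":-1},{"tx":0,"ty":5,"tz":2,"wx":0,"wy":0,"wz":0,"fingers":-1},{"tx":0,"ty":5,"tz":0,"wx":0,"wy":0,"wz":0,"fingers":-1},{"tx":0,"ty":5,"tz":0,"wx":0,"wy":0,"wz":0,"fingers":-1}]' 40; python3 -W ignore - <<'E'
from ref import *
ims={n:grab(n,3) for n in('scene','top')}
for n in ims: np.save(n+'_d.npy',ims[n])
for a in [[435.1,75.1,3.285],[439.4,-116,5.5],[471.3,-347,2.2]]:
    x,e=fitcan2(ims,a,0,[-.5,.25]);print(x.round(3),round(e,2))
x,e=fitcan2(ims,[395,304,.376],5,[-.5,.25]);print('spent',x.round(3),e)
s=ims['scene'][90:260,80:380,::-1];cv2.imwrite('pics/d.png',cv2.resize(s,(800,453),interpolation=cv2.INTER_CUBIC))
E
```

```text
t14.3 pos [395.9 304.1  62.4] yaw0.375 tilt [-0. -0.] F [ 0.2 -0.2 -3.5] open29.3 j6 -1.43 => d cm [ 0.01  0.09 -0.24] wz None
t: 15.6
eef_pos: [395.3, 506.5, 201.1]
eef_rot: [0.001, -0.187, 0.982, 0.0]
wrist_force: [0.5, -0.4, -0.4]
opening: 85.5
finger_force: 0.0
[435.003  75.038   3.271] 7.69
[ 439.419 -115.941    5.498] 8.14
[ 471.286 -347.209    2.175] 17.4
spent [3.95591e+02 3.03745e+02 3.84000e-01] 46.50564906775511
```

View pics/d.png

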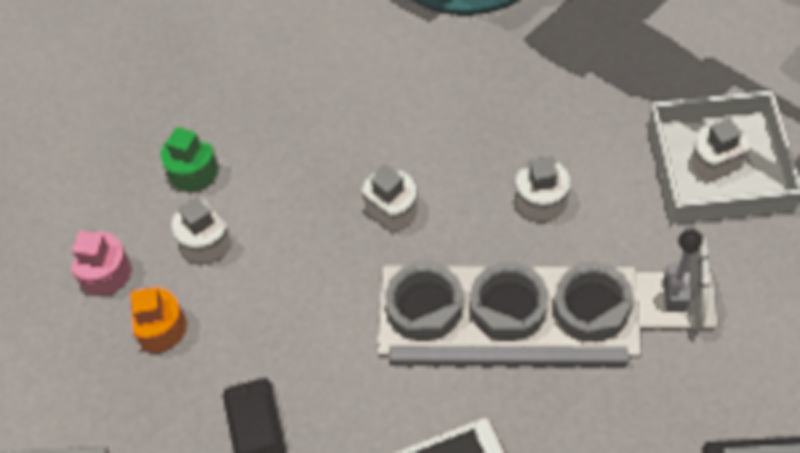

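```bash
cat > dock3.py <<'E'
from ref import *
def lab3(v,p,mode):
    L=v.blank(); v.fill(L,pose(p,SL,12),5)
    for w in parts(p):
        wellL(v,w,L,1)
    return L
def fit3(ims,x0,off,use):
    V=[v for v,n in zip(views(ims,[589,19,30],72),ims) if n in use]; M=[]
    for v in V:
        if v.c.p[0]>1000: v.o=v.o-np.array(off)
        m=v.blank()
        for w in parts(x0): v.fill(m,np.r_[pose(w,50*CIRC,14),pose(w,50*CIRC,44)],1,True)
        M.append(cv2.resize(m,(v.w,v.h),interpolation=cv2.INTER_NEAREST)>0)
    def f(p): return sum(cost(v,lab3(v,p,0),m) for v,m in zip(V,M))
    for it in range(3):
        sim=np.vstack([x0]+[x0+d for d in np.diag(np.array([4,4,.03,.1,.1,.1])/(1+it*2))])
        q=minimize(f,x0,method='Nelder-Mead',options=dict(initial_simplex=sim,xatol=.01,fatol=1e-4,maxiter=400));x0=q.x
    return x0,q.fun
E
python3 -W ignore - <<'E'
from dock3 import *
ims={n:np.load(n+'_d.npy') for n in('scene','top')}
x0=np.load('dock2.npy')[:6]
for use in(['scene','top'],['top'],['scene']):
    x,e=fit3(ims,x0,[-.5,.25],use);print(use,x.round(3),round(e,2))
    if len(use)==2: np.save('dock3.npy',x);[print(w.round(3)) for w in parts(x)]
E
```

```text
['scene', 'top'] [ 5.93664e+02  2.26290e+01 -6.60000e-02  3.93000e-01 -4.57000e-01
  5.94000e-01] 15.48
[ 5.87109e+02 -7.71560e+01  3.93000e-01]
[ 5.93664e+02  2.26290e+01 -4.57000e-01]
[6.00219e+02 1.22414e+02 5.94000e-01]
['top'] [ 5.94396e+02  2.25420e+01 -6.50000e-02  3.86000e-01 -4.55000e-01
  5.25000e-01] 7.1
['scene'] [ 5.93203e+02  2.26070e+01 -6.70000e-02  4.29000e-01 -4.64000e-01
  6.00000e-01] 7.98
```

```bash
python3 -m crank '[{"tx":0.44,"ty":-4.79,"tz":-0.5,"wx":0,"wy":0,"wz":-0.0273,"fingers":-1},{"tx":0.44,"ty":-4.79,"tz":-0.5,"wx":0,"wy":0,"wz":-0.0273,"fingers":-1},{"tx":0.44,"ty":-4.79,"tz":-0.5,"wx":0,"wy":0,"wz":-0.0273,"fingers":-1},{"tx":0.44,"ty":-4.79,"tz":-0.5,"wx":0,"wy":0,"wz":-0.0273,"fingers":-1},{"tx":0.44,"ty":-4.79,"tz":-0.5,"wx":0,"wy":0,"wz":-0.0273,"fingers":-1},{"tx":0.44,"ty":-4.79,"tz":-0.5,"wx":0,"wy":0,"wz":-0.0273,"fingers":-1},{"tx":0.44,"ty":-4.79,"tz":-0.5,"wx":0,"wy":0,"wz":-0.0273,"fingers":-1},{"tx":0.44,"ty":-4.79,"tz":-0.5,"wx":0,"wy":0,"wz":-0.0273,"fingers":-1},{"tx":0.44,"ty":-4.79,"tz":-0.5,"wx":0,"wy":0,"wz":-0.0273,"fingers":-1},{"tx":0,"ty":0,"tz":0,"wx":0,"wy":0,"wz":0,"fingers":-1},{"tx":0,"ty":0,"tz":0,"wx":0,"wy":0,"wz":0,"fingers":-1}]' 40 >/dev/null; python3 d.py 435 75 53 .129
```

```text
t17.3 pos [434.3  73.3 155.6] yaw0.129 tilt [-0.  0.] F [-0.6  0.   0.3] open85.4 j6 -1.69 => d cm [  0.07   0.17 -10.26] wz 0.0
```

```bash
python3 -m crank '[{"tx":0.07,"ty":0.17,"tz":-4,"wx":0,"wy":0,"wz":0,"fingers":-1},{"tx":0,"ty":0,"tz":-4,"wx":0,"wy":0,"wz":0,"fingers":-1},{"tx":0,"ty":0,"tz":-2.2,"wx":0,"wy":0,"wz":0,"fingers":-1},{"tx":0,"ty":0,"tz":0,"wx":0,"wy":0,"wz":0,"fingers":1},{"tx":0,"ty":0,"tz":0,"wx":0,"wy":0,"wz":0,"fingers":1},{"tx":0,"ty":0,"tz":0,"wx":0,"wy":0,"wz":0,"fingers":1},{"tx":0,"ty":0,"tz":0,"wx":0,"wy":0,"wz":0,"fingers":1},{"tx":0,"ty":0,"tz":0,"wx":0,"wy":0,"wz":0,"fingers":1},{"tx":0,"ty":0,"tz":0,"wx":0,"wy":0,"wz":0,"fingers":1}]' 50; python3 d.py 435 75 53 .129
python3 -m crank '[{"tx":0,"ty":0,"tz":3,"wx":0,"wy":0,"wz":0,"fingers":1},{"tx":0,"ty":0,"tz":4,"wx":0,"wy":0,"wz":0,"fingers":1},{"tx":0,"ty":0,"tz":0,"wx":0,"wy":0,"wz":0,"fingers":1}]' 50;python3 d.py 600.2 122.4 110 .58
```

```text
t: 18.4
eef_pos: [436.8, 75.7, 54.7]
eef_rot: [0.001, -0.065, 0.998, 0.0]
wrist_force: [-1.8, 3.1, 5.9]
opening: 29.4
finger_force: 48.1
t18.4 pos [436.8  75.7  54.7] yaw0.130 tilt [0.003 0.   ] F [-1.8  3.1  5.9] open29.4 j6 -1.69 => d cm [-0.18 -0.07 -0.17] wz -0.001
t: 18.77
eef_pos: [438.2, 75.4, 126.4]
eef_rot: [0.004, -0.065, 0.998, -0.0]
wrist_force: [-0.3, -0.5, -2.8]
opening: 28.9
finger_force: 49.7
t18.8 pos [438.2  75.4 126.4] yaw0.131 tilt [0.007 0.   ] F [-0.3 -0.5 -2.8] open28.9 j6 -1.69 => d cm [16.2   4.7  -1.64] wz 0.449
```

```bash
python3 -m crank '[{"tx":0,"ty":0,"tz":0,"wx":0,"wy":0,"wz":0,"fingers":1},{"tx":0,"ty":0,"tz":0,"wx":0,"wy":0,"wz":0,"fingers":1},{"tx":0,"ty":0,"tz":0,"wx":0,"wy":0,"wz":0,"fingers":1}]' 50 >/dev/null; python3 d.py 435 75 126
python3 -m crank '[{"tx":1.07,"ty":0.31,"tz":0,"wx":0,"wy":0,"wz":-0.1793,"fingers":1},{"tx":1.07,"ty":0.31,"tz":0,"wx":0,"wy":0,"wz":-0.1793,"fingers":1},{"tx":1.07,"ty":0.31,"tz":0,"wx":0,"wy":0,"wz":-0.1793,"fingers":1},{"tx":1.07,"ty":0.31,"tz":0,"wx":0,"wy":0,"wz":-0.1793,"fingers":1},{"tx":1.07,"ty":0.31,"tz":0,"wx":0,"wy":0,"wz":-0.1793,"fingers":1},{"tx":1.07,"ty":0.31,"tz":0,"wx":0,"wy":0,"wz":-0.1793,"fingers":1},{"tx":1.07,"ty":0.31,"tz":0,"wx":0,"wy":0,"wz":-0.1793,"fingers":1},{"tx":1.07,"ty":0.31,"tz":0,"wx":0,"wy":0,"wz":-0.1793,"fingers":1}]' 50 >/dev/null
python3 -m crank '[{"tx":1.07,"ty":0.31,"tz":0,"wx":0,"wy":0,"wz":-0.1793,"fingers":1},{"tx":1.07,"ty":0.31,"tz":0,"wx":0,"wy":0,"wz":-0.1793,"fingers":1},{"tx":1.07,"ty":0.31,"tz":0,"wx":0,"wy":0,"wz":-0.1793,"fingers":1},{"tx":1.07,"ty":0.31,"tz":0,"wx":0,"wy":0,"wz":-0.1793,"fingers":1},{"tx":1.07,"ty":0.31,"tz":0,"wx":0,"wy":0,"wz":-0.1793,"fingers":1},{"tx":1.07,"ty":0.31,"tz":0,"wx":0,"wy":0,"wz":-0.1793,"fingers":1},{"tx":1.07,"ty":0.31,"tz":0,"wx":0,"wy":0,"wz":-0.1793,"fingers":1},{"tx":0,"ty":0,"tz":0,"wx":0,"wy":0,"wz":0,"fingers":1},{"tx":0,"ty":0,"tz":0,"wx":0,"wy":0,"wz":0,"fingers":1},{"tx":0,"ty":0,"tz":0,"wx":0,"wy":0,"wz":0,"fingers":1}]' 50 >/dev/null; python3 d.py 598.6 121.4 98 .58
```

```text
t19.1 pos [434.8  75.3 122.5] yaw0.130 tilt [-0.002 -0.   ] F [-0.  -0.  -3.3] open29.1 j6 -1.69 => d cm [ 0.02 -0.03  0.35] wz None
t21.4 pos [595.4 121.7 123.1] yaw-2.557 tilt [-0.001 -0.   ] F [ 0.4  0.2 -2. ] open29.3 j6 1.07 => d cm [ 0.32 -0.03 -2.51] wz -0.004
```

```bash
python3 -m crank '[{"tx":0.32,"ty":-0.03,"tz":-1,"wx":0,"wy":0,"wz":0,"fingers":1},{"tx":0,"ty":0,"tz":-1,"wx":0,"wy":0,"wz":0,"fingers":1},{"tx":0,"ty":0,"tz":0,"wx":0,"wy":0,"wz":0,"fingers":1},{"tx":0,"ty":0,"tz":0,"wx":0,"wy":0,"wz":0,"fingers":1}]' 50 >/dev/null; python3 d.py 598.6 121.4 98 .58
python3 -m crank '[{"tx":0,"ty":0,"tz":-0.3,"wx":0,"wy":0,"wz":0,"fingers":1},{"tx":0,"ty":0,"tz":-0.3,"wx":0,"wy":0,"wz":0,"fingers":1},{"tx":0,"ty":0,"tz":-0.3,"wx":0,"wy":0,"wz":0,"fingers":1},{"tx":0,"ty":0,"tz":0,"wx":0,"wy":0,"wz":0,"fingers":1}]' 50 >/dev/null; python3 d.py 598.6 121.4 98 .58
python3 -m crank '[{"tx":0,"ty":0,"tz":-0.3,"wx":0,"wy":0,"wz":0,"fingers":1},{"tx":0,"ty":0,"tz":0,"wx":0,"wy":0,"wz":0,"fingers":1}]' 50 >/dev/null; python3 d.py 598.6 121.4 98 .58
```

```text
t21.9 pos [599.2 121.5 103.2] yaw-2.559 tilt [-0.001  0.   ] F [-0.1 -0.1 -2.8] open29.5 j6 1.08 => d cm [-0.06 -0.01 -0.52] wz -0.003
t22.4 pos [599.1 121.5  94.1] yaw-2.559 tilt [-0.001  0.   ] F [ 0.6 -0.2 -2.9] open29.2 j6 1.08 => d cm [-0.05 -0.01  0.39] wz -0.003
t22.6 pos [598.7 121.   91.6] yaw-2.559 tilt [-0.001 -0.001] F [-3.2 -2.4  3.2] open29.5 j6 1.08 => d cm [-0.01  0.04  0.64] wz -0.003
```

```bash
python3 -m crank '[{"tx":-0.13,"ty":-0.08,"tz":0,"wx":0,"wy":0,"wz":0,"fingers":1},{"tx":0,"ty":0,"tz":-0.3,"wx":0,"wy":0,"wz":0,"fingers":1},{"tx":0,"ty":0,"tz":0,"wx":0,"wy":0,"wz":0,"fingers":1}]' 50 >/dev/null; python3 d.py 598.6 121.4 67
python3 -m crank '[{"tx":0,"ty":0,"tz":-0.4,"wx":0,"wy":0,"wz":0,"fingers":1},{"tx":0,"ty":0,"tz":0,"wx":0,"wy":0,"wz":0,"fingers":1}]' 50 >/dev/null; python3 d.py 598.6 121.4 67
```

```text
t23.0 pos [597.8 120.8  87.8] yaw-2.559 tilt [-0.001  0.   ] F [-0.3 -1.7 -3.4] open29.3 j6 1.07 => d cm [ 0.08  0.06 -2.08] wz None
t23.3 pos [597.9 120.8  83.8] yaw-2.559 tilt [-0.001  0.   ] F [-1.2 -0.7 -3.2] open29.2 j6 1.07 => d cm [ 0.07  0.06 -1.68] wz None
```

Sliding in freely. Continue down to home (TCP ≈ 66).

```bash
python3 -m crank '[{"tx":0,"ty":0,"tz":-0.5,"wx":0,"wy":0,"wz":0,"fingers":1},{"tx":0,"ty":0,"tz":-0.5,"wx":0,"wy":0,"wz":0,"fingers":1},{"tx":0,"ty":0,"tz":-0.4,"wx":0,"wy":0,"wz":0,"fingers":1},{"tx":0,"ty":0,"tz":0,"wx":0,"wy":0,"wz":0,"fingers":1}]' 50 >/dev/null; python3 d.py 598.6 121.4 67
python3 -m crank '[{"tx":0,"ty":0,"tz":-0.3,"wx":0,"wy":0,"wz":0,"fingers":1},{"tx":0,"ty":0,"tz":-0.2,"wx":0,"wy":0,"wz":0,"fingers":1},{"tx":0,"ty":0,"tz":0,"wx":0,"wy":0,"wz":0,"fingers":1}]' 50 >/dev/null; python3 d.py 598.6 121.4 67
```

```text
t23.8 pos [597.9 120.7  69.8] yaw-2.559 tilt [-0.001  0.   ] F [-1.2 -0.6 -4.5] open29.4 j6 1.07 => d cm [ 0.07  0.07 -0.28] wz None
t24.1 pos [598.1 120.6  66.8] yaw-2.559 tilt [ 0. -0.] F [-5.4 -2.3 10. ] open29.4 j6 1.07 => d cm [0.05 0.08 0.02] wz None
```

```bash
python3 -m crank '[{"tx":0,"ty":0,"tz":0,"wx":0,"wy":0,"wz":0,"fingers":-1},{"tx":0,"ty":0,"tz":0,"wx":0,"wy":0,"wz":0,"fingers":-1},{"tx":0,"ty":0,"tz":0,"wx":0,"wy":0,"wz":0,"fingers":-1},{"tx":0,"ty":0,"tz":4,"wx":0,"wy":0,"wz":0,"fingers":-1},{"tx":0,"ty":0,"tz":5,"wx":0,"wy":0,"wz":0,"fingers":-1},{"tx":0,"ty":0,"tz":0,"wx":0,"wy":0,"wz":0,"fingers":-1}]' 50;  python3 d.py 439.4 -115.9 53 -.785
python3 -W ignore - <<'E'
from ref import *
ims={n:grab(n,3) for n in('scene','top')}
for n in ims: np.save(n+'_e.npy',ims[n])
for a in [[439.4,-116,5.5],[471.3,-347,2.2]]:
    x,e=fitcan2(ims,a,0,[-.5,.25]);print(x.round(3),round(e,2))
E
```

```text
t: 24.9
eef_pos: [601.7, 121.2, 159.7]
eef_rot: [0.001, 0.958, 0.287, 0.004]
wrist_force: [0.6, 0.5, 0.1]
opening: 85.4
finger_force: 0.0
t24.9 pos [601.7 121.2 159.7] yaw-2.559 tilt [0.009 0.001] F [0.6 0.5 0.1] open85.4 j6 1.07 => d cm [-16.23 -23.71 -10.67] wz -1.368
[ 439.461 -115.96     5.497] 8.41
[ 471.251 -347.104    2.192] 18.02
```

```bash
python3 -m crank '[{"tx":-2.64,"ty":-3.95,"tz":0,"wx":0,"wy":0,"wz":0.034,"fingers":-1},{"tx":-2.64,"ty":-3.95,"tz":0,"wx":0,"wy":0,"wz":0.034,"fingers":-1},{"tx":-2.64,"ty":-3.95,"tz":0,"wx":0,"wy":0,"wz":0.034,"fingers":-1},{"tx":-2.64,"ty":-3.95,"tz":0,"wx":0,"wy":0,"wz":0.034,"fingers":-1},{"tx":-2.64,"ty":-3.95,"tz":0,"wx":0,"wy":0,"wz":0.034,"fingers":-1},{"tx":-2.64,"ty":-3.95,"tz":0,"wx":0,"wy":0,"wz":0.034,"fingers":-1},{"tx":0,"ty":0,"tz":-2,"wx":0,"wy":0,"wz":0,"fingers":-1},{"tx":0,"ty":0,"tz":0,"wx":0,"wy":0,"wz":0,"fingers":-1},{"tx":0,"ty":0,"tz":0,"wx":0,"wy":0,"wz":0,"fingers":-1},{"tx":0,"ty":0,"tz":0,"wx":0,"wy":0,"wz":0,"fingers":-1}]' 50 >/dev/null;  python3 d.py 439.4 -115.9 53 -2.356
```

```text
t26.4 pos [ 440.3 -115.9  135.7] yaw-2.354 tilt [ 0. -0.] F [ 0.5  0.5 -0.6] open85.2 j6 0.37 => d cm [-0.09  0.   -8.27] wz -0.002
```

```bash
python3 -m crank '[{"tx":-0.09,"ty":0,"tz":-4,"wx":0,"wy":0,"wz":0,"fingers":-1},{"tx":0,"ty":0,"tz":-3,"wx":0,"wy":0,"wz":0,"fingers":-1},{"tx":0,"ty":0,"tz":-1.2,"wx":0,"wy":0,"wz":0,"fingers":-1},{"tx":0,"ty":0,"tz":0,"wx":0,"wy":0,"wz":0,"fingers":1},{"tx":0,"ty":0,"tz":0,"wx":0,"wy":0,"wz":0,"fingers":1},{"tx":0,"ty":0,"tz":0,"wx":0,"wy":0,"wz":0,"fingers":1},{"tx":0,"ty":0,"tz":0,"wx":0,"wy":0,"wz":0,"fingers":1},{"tx":0,"ty":0,"tz":0,"wx":0,"wy":0,"wz":0,"fingers":1},{"tx":0,"ty":0,"tz":0,"wx":0,"wy":0,"wz":0,"fingers":1},{"tx":0,"ty":0,"tz":0,"wx":0,"wy":0,"wz":0,"fingers":1}]' 50; python3 d.py 439.4 -115.9 53
python3 -m crank '[{"tx":0,"ty":0,"tz":3,"wx":0,"wy":0,"wz":0,"fingers":1},{"tx":0,"ty":0,"tz":4,"wx":0,"wy":0,"wz":0,"fingers":1},{"tx":0,"ty":0,"tz":0,"wx":0,"wy":0,"wz":0,"fingers":1},{"tx":0,"ty":0,"tz":0,"wx":0,"wy":0,"wz":0,"fingers":1},{"tx":0,"ty":0,"tz":0,"wx":0,"wy":0,"wz":0,"fingers":1},{"tx":0,"ty":0,"tz":0,"wx":0,"wy":0,"wz":0,"fingers":1}]' 50 >/dev/null;python3 d.py 593.7 22.6 110 -2.03
```

```text
t: 27.7
eef_pos: [439.3, -116.4, 54.5]
eef_rot: [0.0, 0.924, 0.383, 0.001]
wrist_force: [-1.8, 1.2, 5.6]
opening: 29.0
finger_force: 49.5
t27.7 pos [ 439.3 -116.4   54.5] yaw-2.355 tilt [ 0.002 -0.   ] F [-1.8  1.2  5.6] open29.0 j6 0.37 => d cm [ 0.01  0.05 -0.15] wz None
t28.4 pos [ 438.  -115.9  122.4] yaw-2.355 tilt [-0.002  0.001] F [ 0.4 -0.3 -2.5] open28.8 j6 0.37 => d cm [15.57 13.85 -1.24] wz 0.325
```

```bash
python3 -m crank '[{"tx":3.87,"ty":3.44,"tz":0,"wx":0,"wy":0,"wz":0.0812,"fingers":1},{"tx":3.87,"ty":3.44,"tz":0,"wx":0,"wy":0,"wz":0.0812,"fingers":1},{"tx":3.87,"ty":3.44,"tz":0,"wx":0,"wy":0,"wz":0.0812,"fingers":1},{"tx":3.87,"ty":3.44,"tz":0,"wx":0,"wy":0,"wz":0.0812,"fingers":1},{"tx":0,"ty":0,"tz":-1,"wx":0,"wy":0,"wz":0,"fingers":1},{"tx":0,"ty":0,"tz":0,"wx":0,"wy":0,"wz":0,"fingers":1},{"tx":0,"ty":0,"tz":0,"wx":0,"wy":0,"wz":0,"fingers":1},{"tx":0,"ty":0,"tz":0,"wx":0,"wy":0,"wz":0,"fingers":1},{"tx":0,"ty":0,"tz":0,"wx":0,"wy":0,"wz":0,"fingers":1}]' 50 >/dev/null; python3 d.py 592.8 21.8 98 -2.03
```

```text
t29.6 pos [593.4  20.8 113.8] yaw-2.031 tilt [0. 0.] F [-0.4  0.5 -2.5] open29.0 j6 0.38 => d cm [-0.06  0.1  -1.58] wz 0.001
```

```bash
python3 -m crank '[{"tx":-0.06,"ty":0.1,"tz":-0.8,"wx":0,"wy":0,"wz":0,"fingers":1},{"tx":0,"ty":0,"tz":-0.8,"wx":0,"wy":0,"wz":0,"fingers":1},{"tx":0,"ty":0,"tz":-0.3,"wx":0,"wy":0,"wz":0,"fingers":1},{"tx":0,"ty":0,"tz":0,"wx":0,"wy":0,"wz":0,"fingers":1},{"tx":0,"ty":0,"tz":0,"wx":0,"wy":0,"wz":0,"fingers":1}]' 50 >/dev/null; python3 d.py 592.8 21.8 67
python3 -m crank '[{"tx":0,"ty":0,"tz":-0.3,"wx":0,"wy":0,"wz":0,"fingers":1},{"tx":0,"ty":0,"tz":0,"wx":0,"wy":0,"wz":0,"fingers":1}]' 50 >/dev/null; python3 d.py 592.8 21.8 67
python3 -m crank '[{"tx":0,"ty":0,"tz":-0.3,"wx":0,"wy":0,"wz":0,"fingers":1},{"tx":0,"ty":0,"tz":0,"wx":0,"wy":0,"wz":0,"fingers":1}]' 50 >/dev/null; python3 d.py 592.8 21.8 67
```

```text
t30.2 pos [593.2  22.4  94.5] yaw-2.030 tilt [0. 0.] F [-0.  -0.1 -2.4] open28.7 j6 0.38 => d cm [-0.04 -0.06 -2.75] wz None
t30.4 pos [592.8  22.4  91.3] yaw-2.030 tilt [-0.  0.] F [-0.6  0.3 -2.4] open29.0 j6 0.38 => d cm [-0.   -0.06 -2.43] wz None
t30.7 pos [592.7  22.4  88.1] yaw-2.030 tilt [-0.001  0.   ] F [ 1.6  0.3 -2.3] open28.8 j6 0.38 => d cm [ 0.01 -0.06 -2.11] wz None
```

Entered the collar with no resistance; push home.

```bash
python3 -m crank '[{"tx":0,"ty":0,"tz":-0.4,"wx":0,"wy":0,"wz":0,"fingers":1},{"tx":0,"ty":0,"tz":-0.4,"wx":0,"wy":0,"wz":0,"fingers":1},{"tx":0,"ty":0,"tz":-0.4,"wx":0,"wy":0,"wz":0,"fingers":1},{"tx":0,"ty":0,"tz":-0.4,"wx":0,"wy":0,"wz":0,"fingers":1},{"tx":0,"ty":0,"tz":-0.3,"wx":0,"wy":0,"wz":0,"fingers":1},{"tx":0,"ty":0,"tz":0,"wx":0,"wy":0,"wz":0,"fingers":1}]' 50 >/dev/null; python3 d.py 592.8 21.8 67
python3 -m crank '[{"tx":0,"ty":0,"tz":-0.3,"wx":0,"wy":0,"wz":0,"fingers":1},{"tx":0,"ty":0,"tz":-0.2,"wx":0,"wy":0,"wz":0,"fingers":1},{"tx":0,"ty":0,"tz":0,"wx":0,"wy":0,"wz":0,"fingers":1}]' 50 >/dev/null; python3 d.py 592.8 21.8 67
```

```text
t31.4 pos [592.7  22.4  69.1] yaw-2.030 tilt [-0.001  0.   ] F [-0.6  0.3 -2.8] open28.9 j6 0.38 => d cm [ 0.01 -0.06 -0.21] wz None
t31.8 pos [593.4  22.3  66.4] yaw-2.030 tilt [ 0.001 -0.   ] F [-5.4  0.2 14.1] open29.1 j6 0.38 => d cm [-0.06 -0.05  0.06] wz None
```

```bash
python3 -m crank '[{"tx":0,"ty":0,"tz":0,"wx":0,"wy":0,"wz":0,"fingers":-1},{"tx":0,"ty":0,"tz":0,"wx":0,"wy":0,"wz":0,"fingers":-1},{"tx":0,"ty":0,"tz":0,"wx":0,"wy":0,"wz":0,"fingers":-1},{"tx":0,"ty":0,"tz":4,"wx":0,"wy":0,"wz":0,"fingers":-1},{"tx":0,"ty":0,"tz":5,"wx":0,"wy":0,"wz":0,"fingers":-1},{"tx":0,"ty":0,"tz":0,"wx":0,"wy":0,"wz":0,"fingers":-1}]' 50 >/dev/null
python3 -W ignore - <<'E'
from ref import *
ims={n:grab(n,3) for n in('scene','top')}
for n in ims: np.save(n+'_e.npy',ims[n])
for a in [[471.3,-347,2.2]]:
    x,e=fitcan2(ims,a,0,[-.5,.25]);print(x.round(3),round(e,2))
    x,e=fitcan2(ims,a,0,[-.5,.25],15);print(x.round(3),round(e,2))
E
python3 d.py 471.2 -347.1 53 -.95
```

```text
[ 471.302 -347.077    2.204] 18.01
[ 471.247 -347.237    2.188] 16.77
t32.9 pos [591.8  22.4 152.9] yaw-2.030 tilt [-0.003  0.   ] F [ 0.5 -0.7 -0.1] open85.6 j6 0.38 => d cm [-12.06 -36.95  -9.99] wz 1.08
```

```bash
python3 -m crank '[{"tx":-1.51,"ty":-4.62,"tz":0,"wx":0,"wy":0,"wz":0.135,"fingers":-0.4},{"tx":-1.51,"ty":-4.62,"tz":0,"wx":0,"wy":0,"wz":0.135,"fingers":-0.4},{"tx":-1.51,"ty":-4.62,"tz":0,"wx":0,"wy":0,"wz":0.135,"fingers":-0.4},{"tx":-1.51,"ty":-4.62,"tz":0,"wx":0,"wy":0,"wz":0.135,"fingers":-0.4},{"tx":-1.51,"ty":-4.62,"tz":0,"wx":0,"wy":0,"wz":0.135,"fingers":-0.4},{"tx":-1.51,"ty":-4.62,"tz":0,"wx":0,"wy":0,"wz":0.135,"fingers":-0.4},{"tx":-1.51,"ty":-4.62,"tz":0,"wx":0,"wy":0,"wz":0.135,"fingers":-0.4},{"tx":-1.51,"ty":-4.62,"tz":0,"wx":0,"wy":0,"wz":0.135,"fingers":-0.4},{"tx":0,"ty":0,"tz":-2,"wx":0,"wy":0,"wz":0,"fingers":-0.4},{"tx":0,"ty":0,"tz":0,"wx":0,"wy":0,"wz":0,"fingers":-0.4},{"tx":0,"ty":0,"tz":0,"wx":0,"wy":0,"wz":0,"fingers":-0.4},{"tx":0,"ty":0,"tz":0,"wx":0,"wy":0,"wz":0,"fingers":-0.4}]' 50 >/dev/null;  python3 d.py 471.2 -347.1 53 -.95
```

```text
t34.4 pos [ 472.7 -346.8  134.9] yaw-0.949 tilt [ 0. -0.] F [0.5 0.2 0.2] open59.8 j6 -1.37 => d cm [-0.15 -0.03 -8.19] wz -0.001
```

```bash
python3 -m crank '[{"tx":-0.15,"ty":-0.03,"tz":-4,"wx":0,"wy":0,"wz":0,"fingers":-0.4},{"tx":0,"ty":0,"tz":-3,"wx":0,"wy":0,"wz":0,"fingers":-0.4},{"tx":0,"ty":0,"tz":-1.2,"wx":0,"wy":0,"wz":0,"fingers":-0.4},{"tx":0,"ty":0,"tz":0,"wx":0,"wy":0,"wz":0,"fingers":1},{"tx":0,"ty":0,"tz":0,"wx":0,"wy":0,"wz":0,"fingers":1},{"tx":0,"ty":0,"tz":0,"wx":0,"wy":0,"wz":0,"fingers":1},{"tx":0,"ty":0,"tz":0,"wx":0,"wy":0,"wz":0,"fingers":1},{"tx":0,"ty":0,"tz":0,"wx":0,"wy":0,"wz":0,"fingers":1},{"tx":0,"ty":0,"tz":0,"wx":0,"wy":0,"wz":0,"fingers":1}]' 50; python3 d.py 471.2 -347.1 53
python3 -m crank '[{"tx":0,"ty":0,"tz":3,"wx":0,"wy":0,"wz":0,"fingers":1},{"tx":0,"ty":0,"tz":4,"wx":0,"wy":0,"wz":0,"fingers":1},{"tx":0,"ty":0,"tz":3,"wx":0,"wy":0,"wz":0,"fingers":1},{"tx":0,"ty":0,"tz":0,"wx":0,"wy":0,"wz":0,"fingers":1},{"tx":0,"ty":0,"tz":0,"wx":0,"wy":0,"wz":0,"fingers":1},{"tx":0,"ty":0,"tz":0,"wx":0,"wy":0,"wz":0,"fingers":1}]' 50 >/dev/null;python3 d.py 586.4 -77.6 110 .393
```

```text
t: 35.5
eef_pos: [471.4, -348.3, 53.6]
eef_rot: [0.001, 0.457, 0.889, -0.0]
wrist_force: [0.0, 0.2, 5.8]
opening: 28.8
finger_force: 50.4
t35.5 pos [ 471.4 -348.3   53.6] yaw-0.950 tilt [ 0.002 -0.002] F [0.  0.2 5.8] open28.8 j6 -1.37 => d cm [-0.02  0.12 -0.06] wz None
t36.2 pos [ 469.6 -346.6  150.6] yaw-0.950 tilt [-0.003  0.002] F [ 0.3  0.9 -3.8] open29.4 j6 -1.37 => d cm [11.68 26.9  -4.06] wz 1.343
```

```bash
python3 -m crank '[{"tx":1.16,"ty":2.69,"tz":0,"wx":0,"wy":0,"wz":-0.18,"fingers":1},{"tx":1.16,"ty":2.69,"tz":0,"wx":0,"wy":0,"wz":-0.18,"fingers":1},{"tx":1.16,"ty":2.69,"tz":0,"wx":0,"wy":0,"wz":-0.18,"fingers":1},{"tx":1.16,"ty":2.69,"tz":0,"wx":0,"wy":0,"wz":-0.18,"fingers":1},{"tx":1.16,"ty":2.69,"tz":0,"wx":0,"wy":0,"wz":-0.18,"fingers":1},{"tx":1.16,"ty":2.69,"tz":0,"wx":0,"wy":0,"wz":-0.18,"fingers":1},{"tx":1.16,"ty":2.69,"tz":0,"wx":0,"wy":0,"wz":-0.18,"fingers":1},{"tx":1.16,"ty":2.69,"tz":0,"wx":0,"wy":0,"wz":-0.18,"fingers":1},{"tx":1.16,"ty":2.69,"tz":0,"wx":0,"wy":0,"wz":-0.18,"fingers":1},{"tx":1.16,"ty":2.69,"tz":0,"wx":0,"wy":0,"wz":-0.18,"fingers":1}]' 50 >/dev/null
python3 -m crank '[{"tx":0,"ty":0,"tz":-2,"wx":0,"wy":0,"wz":0,"fingers":1},{"tx":0,"ty":0,"tz":-1.5,"wx":0,"wy":0,"wz":0,"fingers":1},{"tx":0,"ty":0,"tz":0,"wx":0,"wy":0,"wz":0,"fingers":1},{"tx":0,"ty":0,"tz":0,"wx":0,"wy":0,"wz":0,"fingers":1},{"tx":0,"ty":0,"tz":0,"wx":0,"wy":0,"wz":0,"fingers":1},{"tx":0,"ty":0,"tz":0,"wx":0,"wy":0,"wz":0,"fingers":1}]' 50 >/dev/null; python3 d.py 585.5 -77.5 94 .393
```

```text
t38.2 pos [587.1 -78.9 118. ] yaw-2.751 tilt [ 0.001 -0.   ] F [ 0.2 -0.4 -3.4] open28.5 j6 0.93 => d cm [-0.16  0.14 -2.4 ] wz 0.002
```

```bash
python3 -m crank '[{"tx":-0.16,"ty":0.14,"tz":-0.8,"wx":0,"wy":0,"wz":0,"fingers":1},{"tx":0,"ty":0,"tz":-0.8,"wx":0,"wy":0,"wz":0,"fingers":1},{"tx":0,"ty":0,"tz":-0.8,"wx":0,"wy":0,"wz":0,"fingers":1},{"tx":0,"ty":0,"tz":0,"wx":0,"wy":0,"wz":0,"fingers":1},{"tx":0,"ty":0,"tz":0,"wx":0,"wy":0,"wz":0,"fingers":1}]' 50 >/dev/null; python3 d.py 585.5 -77.5 67
python3 -m crank '[{"tx":0,"ty":0,"tz":-0.3,"wx":0,"wy":0,"wz":0,"fingers":1},{"tx":0,"ty":0,"tz":0,"wx":0,"wy":0,"wz":0,"fingers":1}]' 50 >/dev/null; python3 d.py 585.5 -77.5 67
python3 -m crank '[{"tx":0,"ty":0,"tz":-0.3,"wx":0,"wy":0,"wz":0,"fingers":1},{"tx":0,"ty":0,"tz":0,"wx":0,"wy":0,"wz":0,"fingers":1}]' 50 >/dev/null; python3 d.py 585.5 -77.5 67
```

```text
t38.9 pos [585.1 -77.2  93.3] yaw-2.750 tilt [-0.  0.] F [ 1.1  0.6 -3. ] open28.9 j6 0.93 => d cm [ 0.04 -0.03 -2.63] wz None
t39.1 pos [585.  -77.2  90.3] yaw-2.750 tilt [-0.  0.] F [-0.  -0.3 -2.1] open28.9 j6 0.93 => d cm [ 0.05 -0.03 -2.33] wz None
t39.4 pos [584.9 -77.1  87.2] yaw-2.750 tilt [-0.  0.] F [-0.7  0.1 -2.8] open29.2 j6 0.93 => d cm [ 0.06 -0.04 -2.02] wz None
```

```bash
python3 -m crank '[{"tx":0,"ty":0,"tz":-0.4,"wx":0,"wy":0,"wz":0,"fingers":1},{"tx":0,"ty":0,"tz":-0.4,"wx":0,"wy":0,"wz":0,"fingers":1},{"tx":0,"ty":0,"tz":-0.4,"wx":0,"wy":0,"wz":0,"fingers":1},{"tx":0,"ty":0,"tz":-0.4,"wx":0,"wy":0,"wz":0,"fingers":1},{"tx":0,"ty":0,"tz":-0.2,"wx":0,"wy":0,"wz":0,"fingers":1},{"tx":0,"ty":0,"tz":0,"wx":0,"wy":0,"wz":0,"fingers":1}]' 50 >/dev/null; python3 d.py 585.5 -77.5 66
python3 -m crank '[{"tx":0,"ty":0,"tz":-0.3,"wx":0,"wy":0,"wz":0,"fingers":1},{"tx":0,"ty":0,"tz":-0.3,"wx":0,"wy":0,"wz":0,"fingers":1},{"tx":0,"ty":0,"tz":0,"wx":0,"wy":0,"wz":0,"fingers":1}]' 50 >/dev/null; python3 d.py 585.5 -77.5 66
```

```text
t40.1 pos [584.9 -77.1  69.2] yaw-2.750 tilt [-0.  0.] F [ 0.6  0.3 -2.5] open29.0 j6 0.93 => d cm [ 0.06 -0.04 -0.32] wz None
t40.5 pos [585.6 -77.1  65.5] yaw-2.750 tilt [ 0.001 -0.   ] F [-4.3  1.6 15.4] open29.0 j6 0.93 => d cm [-0.01 -0.04  0.05] wz None
```

```bash
python3 -m crank '[{"tx":0,"ty":0,"tz":0,"wx":0,"wy":0,"wz":0,"fingers":-1},{"tx":0,"ty":0,"tz":0,"wx":0,"wy":0,"wz":0,"fingers":-1},{"tx":0,"ty":0,"tz":0,"wx":0,"wy":0,"wz":0,"fingers":-1},{"tx":0,"ty":0,"tz":5,"wx":0,"wy":0,"wz":0,"fingers":-1},{"tx":0,"ty":0,"tz":5,"wx":0,"wy":0,"wz":0,"fingers":-1},{"tx":0,"ty":0,"tz":5,"wx":0,"wy":0,"wz":0,"fingers":-1},{"tx":-4,"ty":-4.5,"tz":0,"wx":0,"wy":0,"wz":0,"fingers":-1},{"tx":-4,"ty":-4.5,"tz":0,"wx":0,"wy":0,"wz":0,"fingers":-1},{"tx":-4,"ty":-4.5,"tz":0,"wx":0,"wy":0,"wz":0,"fingers":-1},{"tx":0,"ty":-5,"tz":0,"wx":0,"wy":0,"wz":0,"fingers":1},{"tx":0,"ty":0,"tz":0,"wx":0,"wy":0,"wz":0,"fingers":1}]' 50 >/dev/null; python3 -W ignore - <<'E'
from ball2 import *
B={n:grab(n,3) for n in('scene','top')}
for n in B: np.save(n+'_f.npy',B[n])
b=ball3(B,[592,223,144]);print(b[1])
x=np.load('dock3.npy')
for w in parts(x):
    q,e=fitcan2(B,[w[0]-.8,w[1],w[2]],12,[-.5,.25],15);print(q.round(2),e)
o=[]
for n,X in(('scene',[560,90,50]),('top',[560,90,50])):
    u=Cam(n).proj(X)[0].astype(int);o.append(cv2.resize(B[n][u[1]-62:u[1]+62,u[0]-90:u[0]+90,::-1],(800,551),interpolation=cv2.INTER_CUBIC))
cv2.imwrite('pics/f.png',cv2.resize(np.vstack(o),(435,600)))
E
python3 d.py 548 223.5 137 -.069
```

```text
(array([592.0917942 , 223.70479896, 141.90060348]), [np.float64(0.7517157527025496), np.float64(0.7517157527025096)])
[ 5.883e+02 -7.514e+01  4.100e-01] 30.358220048826574
[ 5.9354e+02  2.1500e+01 -4.4000e-01] 28.72867242286967
[601.35 120.94   0.64] 29.212336324559033
t42.2 pos [ 465.1 -260.9  213.2] yaw-2.749 tilt [-0.001  0.001] F [ 0.1  0.3 -1. ] open4.5 j6 0.54 => d cm [ 8.29 48.44 -7.62] wz -0.462
```

View pics/f.png

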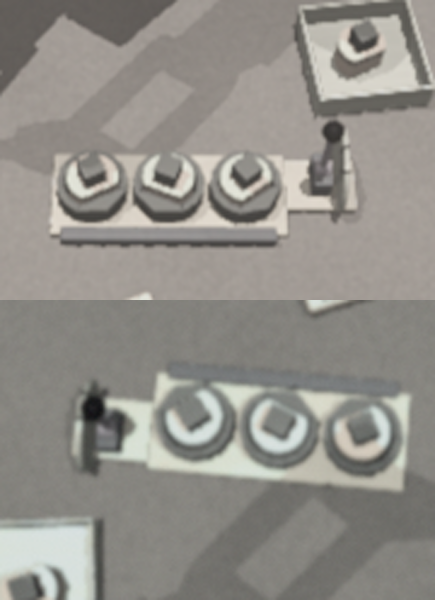

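```bash
python3 -m crank '[{"tx":0.83,"ty":4.84,"tz":0,"wx":0,"wy":0,"wz":-0.0462,"fingers":1},{"tx":0.83,"ty":4.84,"tz":0,"wx":0,"wy":0,"wz":-0.0462,"fingers":1},{"tx":0.83,"ty":4.84,"tz":0,"wx":0,"wy":0,"wz":-0.0462,"fingers":1},{"tx":0.83,"ty":4.84,"tz":0,"wx":0,"wy":0,"wz":-0.0462,"fingers":1},{"tx":0.83,"ty":4.84,"tz":0,"wx":0,"wy":0,"wz":-0.0462,"fingers":1},{"tx":0.83,"ty":4.84,"tz":0,"wx":0,"wy":0,"wz":-0.0462,"fingers":1},{"tx":0.83,"ty":4.84,"tz":0,"wx":0,"wy":0,"wz":-0.0462,"fingers":1},{"tx":0.83,"ty":4.84,"tz":0,"wx":0,"wy":0,"wz":-0.0462,"fingers":1},{"tx":0.83,"ty":4.84,"tz":0,"wx":0,"wy":0,"wz":-0.0462,"fingers":1},{"tx":0.83,"ty":4.84,"tz":0,"wx":0,"wy":0,"wz":-0.0462,"fingers":1}]' 50 >/dev/null; python3 -m crank '[{"tx":0,"ty":0,"tz":-3,"wx":0,"wy":0,"wz":0,"fingers":1},{"tx":0,"ty":0,"tz":-3,"wx":0,"wy":0,"wz":0,"fingers":1},{"tx":0,"ty":0,"tz":-1.6,"wx":0,"wy":0,"wz":0,"fingers":1},{"tx":0,"ty":0,"tz":0,"wx":0,"wy":0,"wz":0,"fingers":1},{"tx":0,"ty":0,"tz":0,"wx":0,"wy":0,"wz":0,"fingers":1},{"tx":0,"ty":0,"tz":0,"wx":0,"wy":0,"wz":0,"fingers":1}]' 50 >/dev/null; python3 d.py 619 220 120 -.069
```

```text
t44.2 pos [549.  222.  138.7] yaw3.071 tilt [0.002 0.001] F [ 0.3 -0.1  0.6] open0.1 j6 1.91 => d cm [ 7.   -0.2  -1.87] wz 0.002
```

```bash
python3 -m crank '[{"tx":0.9,"ty":0.1,"tz":-0.1,"wx":0,"wy":0,"wz":0,"fingers":1},{"tx":0.8,"ty":0,"tz":-0.05,"wx":0,"wy":0,"wz":0,"fingers":1},{"tx":1.0,"ty":-0.06,"tz":-0.05,"wx":0,"wy":0,"wz":0,"fingers":1},{"tx":0.99,"ty":-0.06,"tz":-0.15,"wx":0,"wy":0,"wz":0,"fingers":1},{"tx":0.97,"ty":-0.06,"tz":-0.25,"wx":0,"wy":0,"wz":0,"fingers":1},{"tx":0.94,"ty":-0.06,"tz":-0.34,"wx":0,"wy":0,"wz":0,"fingers":1},{"tx":0.9,"ty":-0.06,"tz":-0.43,"wx":0,"wy":0,"wz":0,"fingers":1},{"tx":0.5,"ty":-0.04,"tz":-0.3,"wx":0,"wy":0,"wz":0,"fingers":1},{"tx":0,"ty":0,"tz":0,"wx":0,"wy":0,"wz":0,"fingers":1},{"tx":0,"ty":0,"tz":0,"wx":0,"wy":0,"wz":0,"fingers":1}]' 50 >/dev/null; python3 d.py 622 220 119
python3 -m crank '[{"tx":-3,"ty":0,"tz":2,"wx":0,"wy":0,"wz":0,"fingers":1},{"tx":-4,"ty":0,"tz":4,"wx":0,"wy":0,"wz":0,"fingers":1},{"tx":-5,"ty":-2,"tz":2,"wx":0,"wy":0,"wz":0,"fingers":1},{"tx":-5,"ty":-3,"tz":0,"wx":0,"wy":0,"wz":0,"fingers":1},{"tx":0,"ty":-6,"tz":0,"wx":0,"wy":0,"wz":0,"fingers":1},{"tx":0,"ty":-6,"tz":0,"wx":0,"wy":0,"wz":0,"fingers":1},{"tx":0,"ty":-6,"tz":0,"wx":0,"wy":0,"wz":0,"fingers":1},{"tx":0,"ty":-6,"tz":0,"wx":0,"wy":0,"wz":0,"fingers":1},{"tx":0,"ty":0,"tz":0,"wx":0,"wy":0,"wz":0,"fingers":1}]' 50 >/dev/null
cat > lv.py <<'E'
from ball2 import *
B={n:grab(n,3) for n in('scene','top')}
for n in B: np.save(n+'_g.npy',B[n])
b=ball3(B,[646,219.5,129]);print(b)
for th in(.5,.55,.6,.65):
    P=np.array([591.5+99.8*np.sin(th),223.3-6.6*np.sin(th),45+100*np.cos(th)]);print(th,P.round(1),Cam('scene').proj(P).round(2),Cam('top').proj(P).round(2))
o=[]
for n in('scene','top'):
    u=Cam(n).proj([610,220,80])[0].astype(int);o.append(cv2.resize(B[n][u[1]-30:u[1]+30,u[0]-30:u[0]+30,::-1],(400,400),interpolation=cv2.INTER_CUBIC))
cv2.imwrite('pics/g.png',np.hstack(o))
E
python3 -W ignore lv.py
```

```text
t45.4 pos [618.1 219.4 120.7] yaw3.071 tilt [0. 0.] F [ 0.9 -0.5  0.5] open-0.1 j6 1.88 => d cm [ 0.39  0.06 -0.17] wz None
([array([339.12779752, 198.91396648]), array([173.67889324, 162.67888626])], (array([644.8276763 , 219.71228327, 123.64637978]), [np.float64(0.5008704586676588), np.float64(0.5008704586676315)]))
0.5 [639.3 220.1 132.8] [[339.62 195.73]] [[173.02 163.94]]
0.55 [643.7 219.9 130.3] [[339.61 197.45]] [[173.37 162.58]]
0.6 [647.9 219.6 127.5] [[339.59 199.16]] [[173.73 161.29]]
0.65 [651.9 219.3 124.6] [[339.55 200.86]] [[174.09 160.08]]
```

View pics/g.png

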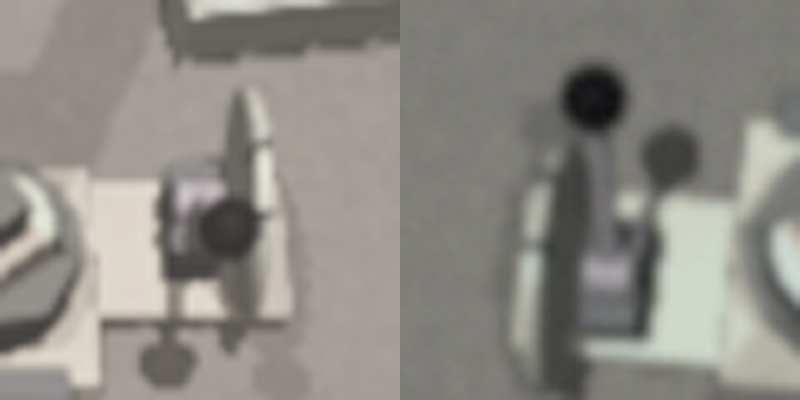

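```bash
python3 -W ignore - <<'E'
from ball2 import *
from scipy.optimize import brentq
B={n:np.load(n+'_g.npy') for n in('scene','top')}
us=Cam('scene').proj([610,220,80])[0].astype(int);ut=Cam('top').proj([610,220,80])[0].astype(int)
f=400/60
for n,u,off in(('scene',us,np.array([-.5,.25])),('top',ut,np.zeros(2))):
    g=B[n].mean(2).astype(int);x0=u[0]-30
    c=int(260/f) if n=='scene' else int(130/f)
    print(n,u,'cols',x0+c-2,'..');print(g[u[1]-18:u[1]+10,x0+c-2:x0+c+4].T)
    for th in(0,.6):
        for hx in(587,590,593):
            P=np.array([[hx+55*np.sin(th)+.069*d,223.3+d,45+55*np.cos(th)] for d in(22,28)]);print(th,hx,(Cam(n).proj(P)+off).round(2).tolist())
E
```

```text
scene [335 195] cols 342 ..
[[157 170 175 166 160 149 138 132 127 109  94  93 100 108 108 109 108 103
   88  67  57  59  57  58  66  85 103 109]
 [156 167 182 192 198 195 185 181 171 133 137 164 170 172 170 169 167 164
  156 120  72  82  83  94 119 134 138 135]
 [155 156 165 177 187 193 197 200 185 147 180 213 220 221 219 217 215 212
  205 165 113 140 146 153 169 172 167 162]
 [156 154 156 159 160 165 174 178 162 138 169 194 203 207 205 208 210 207
  202 168 151 183 189 186 185 183 181 179]
 [158 157 155 156 157 157 160 160 157 156 158 160 162 160 155 170 182 183
  184 168 173 192 196 194 192 192 193 194]
 [161 160 157 155 156 157 158 160 159 158 158 156 157 160 155 151 147 148
  153 156 165 178 184 182 178 180 182 183]]
0 587 [[343.46, 186.29], [345.45, 186.3]]
0 590 [[343.61, 187.14], [345.6, 187.15]]
0 593 [[343.76, 187.99], [345.74, 188.0]]
0.6 587 [[344.5, 196.74], [346.49, 196.75]]
0.6 590 [[344.64, 197.6], [346.64, 197.62]]
0.6 593 [[344.79, 198.47], [346.79, 198.49]]
top [175 178] cols 162 ..
[[125 124 121 120 119 119 119 120 120 123 125 125 124 122 120 118 114 109
  108 110 
[... 175 characters left out ...]
 106 104 107 111 115 115 113 108 109 114 129 142
  153 158 161 166 164 150 131 141 170 186]
 [123 122 118 113 106 105 102 104 105 106 109 111 108 103 104 120 145 160
  167 172 171 170 166 148 124 131 155 168]
 [124 122 118 109 105 103 103 103 103 107 111 116 117 107 105 123 145 154
  158 156 149 143 131 115  94  93 108 115]
 [121 119 113 106 103 103 104 104 104 108 116 128 127 113 100 108 122 123
  116 112 107  99  91  79  69  63  71  75]]
0 587 [[164.94, 184.45], [162.77, 184.25]]
0 590 [[165.01, 183.37], [162.84, 183.17]]
0 593 [[165.07, 182.3], [162.9, 182.1]]
0.6 587 [[166.24, 174.02], [164.1, 173.83]]
0.6 590 [[166.3, 172.96], [164.16, 172.76]]
0.6 593 [[166.37, 171.9], [164.22, 171.7]]
```

```bash
python3 -c "
from plant import ctrl
o=ctrl.observe();print(o['t'],o['eef_pos'],o['wrist_force']);print(ctrl.hand_in())"
```

```text
46.85 [447.92447213 -69.06634639 200.70171378] [-0.37197432 -0.8926322  -0.65905757]
the job is handed in; nothing more can be done
None
```

The job is handed in, with no verdict returned: the spent canister stands in the waste tray, all three fresh canisters are home, and the lever reads about 0.61 rad against the 0.60 run mark; while they were loaded it sat about 0.045 rad past upright by my final estimate, and I made no final check of the mouse, card reader and jar, though the arm never worked near them.

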